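# Restock the sloped display trays of boxed cups

### The job

Put every boxed cup that is on the counter into the sloped display tray of its band's colour, standing on its base with the white price label facing down the slope, and slide the boxes down until the first rests against the stop and the others close up behind it without gaps. Turn the sample mug, in the middle of its round pad, so that its handle points to the orange mark, and do not knock about the other wares on the counter.

Things in the scene. Friction and masses are not known exactly. Their poses are not given: they have to be found in the camera images.
- blue1: loose wooden gift box of a cup (may be absent), 54 x 54 x 48 mm tall, about 140 g, blue band over the lid and down two sides, white price label on one side, folded over the lid's edge. Origin: centre of underside. z up through the lid, x out through the label side; the band runs along y.
- blue2: loose wooden gift box of a cup (may be absent), 54 x 54 x 48 mm tall, about 140 g, blue band over the lid and down two sides, white price label on one side, folded over the lid's edge. Origin: centre of underside. z up through the lid, x out through the label side; the band runs along y.
- blue3: loose wooden gift box of a cup (may be absent), 54 x 54 x 48 mm tall, about 140 g, blue band over the lid and down two sides, white price label on one side, folded over the lid's edge. Origin: centre of underside. z up through the lid, x out through the label side; the band runs along y.
- red1: loose wooden gift box of a cup (may be absent), 54 x 54 x 48 mm tall, about 140 g, red band over the lid and down two sides, white price label on one side, folded over the lid's edge. Origin: centre of underside. z up through the lid, x out through the label side; the band runs along y.
- red2: loose wooden gift box of a cup (may be absent), 54 x 54 x 48 mm tall, about 140 g, red band over the lid and down two sides, white price label on one side, folded over the lid's edge. Origin: centre of underside. z up through the lid, x out through the label side; the band runs along y.
- blue_bed: lane of the fixed blue tray (blue stop and rims). Origin: lane floor at mid-width, at the stop's face, 34 mm above the counter. x down the 13 deg slope to the stop, y across, z square to the floor. Floor x -235 (open upper end) to 0, 68 wide: no room for a finger beside a box. Walls 42 high, 8 thick; stop 32 high, 8 thick. Friction about 0.6: boxes stay where put and need a push of a few N.
- red_bed: lane of the fixed red tray (red stop and rims). Origin: lane floor at mid-width, at the stop's face, 34 mm above the counter. x down the 13 deg slope to the stop, y across, z square to the floor. Floor x -235 (open upper end) to 0, 68 wide: no room for a finger beside a box. Walls 42 high, 8 thick; stop 32 high, 8 thick. Friction about 0.6: boxes stay where put and need a push of a few N.
- mug: loose blue straight-sided sample mug, 62 outside diameter, 75 tall, wall 4, about 240 g, open on top. Origin: centre of the underside. z up, y points out through the middle of the handle, which stands 37 out from the wall (68 from the axis). It stands on the pad.
- pad: round dark wooden display pad, diameter 120, 6 thick, fixed on the counter, with an orange mark at one place of its rim. Origin: centre of the underside. z up, x points from the centre to the orange mark.
- pad_mark (a point): middle of the orange mark (20 x 12), on the top of the pad, 48.5 from its centre
- sake_bottle: bystander, loose: white ceramic sake bottle, 60 wide, 115 tall (mm). Origin: centre of the underside.
- vase: bystander, loose: terracotta vase, 68 wide, 105 tall (mm). Origin: centre of the underside.
- bowl: bystander, loose: blue bowl, 104 wide, 50 tall (mm). Origin: centre of the underside.
- saucers: bystander, loose: stack of white saucers, 110 wide, 22 tall (mm). Origin: centre of the underside.
- tea_tin: bystander, loose: green tea tin with a paper label, 68 wide, 85 tall (mm). Origin: centre of the underside.
Not all that is in view belongs to the job. What is shaped like the red2 but yellow is not meant.

How it is judged (in metres and radians):
At the end, for the whole second after the job is handed in: Each box present: in its colour's tray, upright on the floor, label to the stop within 0.2 rad, within 16 mm of the lane's middle, within 5 mm of the stop or 6 mm of the box in front. Mug upright on the pad within 20 mm of its centre, handle to the mark within 0.2 rad. All at rest (y of blue1 in the frame of blue_bed between -0.016 and 0.016 m and z of blue1 in the frame of blue_bed between -0.005 and 0.007 m and angle between each of blue1, blue2, blue3, red1, red2's own z axis and vertical below 0.35 rad and angle between the x axis of each of blue1, blue2, blue3 and the x axis of blue_bed, either way round below 0.2 rad and x of blue_bed in the frame of blue1 above 0.015 m and linear speed of each of blue1, blue2, blue3, red1, red2, mug below 0.02 m/s and (x of blue1 in the frame of blue_bed above -0.032 m or (x of blue2 in the frame of blue1 between 0.045 and 0.06 m and y of blue2 in the frame of blue1 between -0.02 and 0.02 m) or (x of blue3 in the frame of blue1 between 0.045 and 0.06 m and y of blue3 in the frame of blue1 between -0.02 and 0.02 m)) and y of blue2 in the frame of blue_bed between -0.016 and 0.016 m and z of blue2 in the frame of blue_bed between -0.005 and 0.007 m and x of blue_bed in the frame of blue2 above 0.015 m and (x of blue2 in the frame of blue_bed above -0.032 m or (x of blue1 in the frame of blue2 between 0.045 and 0.06 m and y of blue1 in the frame of blue2 between -0.02 and 0.02 m) or (x of blue3 in the frame of blue2 between 0.045 and 0.06 m and y of blue3 in the frame of blue2 between -0.02 and 0.02 m)) and y of blue3 in the frame of blue_bed between -0.016 and 0.016 m and z of blue3 in the frame of blue_bed between -0.005 and 0.007 m and x of blue_bed in the frame of blue3 above 0.015 m and (x of blue3 in the frame of blue_bed above -0.032 m or (x of blue1 in the frame of blue3 between 0.045 and 0.06 m and y of blue1 in the frame of blue3 between -0.02 and 0.02 m) or (x of blue2 in the frame of blue3 between 0.045 and 0.06 m and y of blue2 in the frame of blue3 between -0.02 and 0.02 m)) and y of red1 in the frame of red_bed between -0.016 and 0.016 m and z of red1 in the frame of red_bed between -0.005 and 0.007 m and angle between the x axis of each of red1, red2 and the x axis of red_bed, either way round below 0.2 rad and x of red_bed in the frame of red1 above 0.015 m and (x of red1 in the frame of red_bed above -0.032 m or (x of red2 in the frame of red1 between 0.045 and 0.06 m and y of red2 in the frame of red1 between -0.02 and 0.02 m)) and y of red2 in the frame of red_bed between -0.016 and 0.016 m and z of red2 in the frame of red_bed between -0.005 and 0.007 m and x of red_bed in the frame of red2 above 0.015 m and (x of red2 in the frame of red_bed above -0.032 m or (x of red1 in the frame of red2 between 0.045 and 0.06 m and y of red1 in the frame of red2 between -0.02 and 0.02 m)) and angle between the y axis of mug and the x axis of pad, either way round below 0.2 rad and y of pad_mark in the frame of mug above 0 m and horizontal distance between mug and pad below 0.02 m and angle between mug's own z axis and vertical below 0.08 rad and z of mug in the frame of pad below 0.012 m); the robot touches nothing.
It fails at once if one of the other wares is knocked over (angle between any of sake_bottle, vase, bowl, saucers, tea_tin's own z axis and vertical above 0.6 rad).
It fails at once if one of the other wares is shoved more than 6 cm (distance of any of sake_bottle, vase, bowl, saucers, tea_tin from where it was at the start of the episode above 0.06 m).
Of blue1, blue2, blue3, red1, red2 only 3 to 5 are there at a start; the rules pass over those that are not, and their reading is None.
At some moment in a run one of blue1, blue2, blue3, red1, red2 may be knocked a few centimetres aside while the robot is not near it.
It also fails if it takes over 210 s, if anything falls off the work surface, if the arm or the gripper's body presses on something with over 40 N, if the wrist force passes 120 N, or if a joint passes its speed limit or range.

### The arm

A 6-joint arm with a two-finger parallel gripper is mounted at the origin on the work surface. World frame = base frame: x ahead of the robot, y to its left, z up, the work surface at z = 0. Lengths are in mm, angles in rad, forces in N, time in s.
With the tool pointing down it reaches from about 350 to 875 mm from the base axis. Payload 4.2 kg.
Tool frame: the origin (TCP) lies on the mounting face of the last link; the fingertips stand 173 mm ahead of it and the grasp point (between the pads) lies 155 mm ahead of it; z points along the fingers, y is the direction in which the jaws open and shut (so a half turn about z gives the same grasp; the last joint's range is limited). The gripper opens to 85 mm and grips with 20 to 120 N. Pads are 22 mm wide; open, the fingers measure 114 mm over their backs; the gripper's body (76 mm by 85 mm) begins 54 mm behind the grasp point. The pads swing forward as they close: fully open they stand 13 mm farther back than shut.
Start: joints at [-0.868, 0.385, 0.008, 0, -1.194, -0.259], TCP at [268.371, -564.426, 404.712] pointing down, gripper open.
Joint ranges: [-3.14, 3.14], [-1.21, 2.06], [-1.07, 1.41], [-3.16, 2.05], [-2.99, -0.16], [-3.1, 3.1]. Speed limits (rad/s): [2.79, 2.79, 3.14, 3.14, 3.14, 3.14].

### API

Orientations are given as a unit quaternion [x, y, z, w].
In Python, from bench import arm gives the robot as it stands.
- The arm moves only by the shell command python3 -m jog 'ROWS' [OPENING]. ROWS is JSON, a list that holds one entry, the list of rows, each a list of 4 numbers: the shift along the tool's x, y, z in mm, then the turn about the tool's z in degrees. In form: [[[x, y, z, spin], ...]]. A call has exactly 5 rows; each row is the pose to reach, as a shift and turn from the pose measured when the call began, along the tool's axes at that moment; what a row does not reach only later rows make up. A row lasts 1/8 s, in which the tool goes at most 62.5 mm and 10.7 degrees, less where a joint would pass 70% of its speed; a pose out of reach is approached as far as the arm can. A call with a gripper value outside its range is refused whole. OPENING is the finger opening in mm, from 0 to 85.4, set as the call begins (- or left out, the last holds). The fingers move at their own pace and stop on an object; the grip force is fixed at half the most. Time passes only in rows, so rows that repeat a pose let the fingers close, or fill a call up. It gives the time, the measured TCP pose, the force and the opening at its end, in the units of the state.
- arm.read_state(): the state, without advancing time (a new reading comes with each control period).
- arm.get_image(name): name is "scene" or "top" or "wrist"; returns (picture, depth): 384x512x3 uint8, blue, green, red; 384x512 float32, mm along the optical axis (not along the pixel's ray), 0 where there is no reading.
- arm.camera_params(name): a dict with "mtx" (3x3 intrinsics, pixels), "R" (3x3) and "t" (3): a world point X has camera coordinates R X + t. Camera axes: x right, y down, z forward; pixel columns grow to the right and rows downward; lengths in mm; the calibration is good to about 2 mm. A picture is of the moment at which its call begins: read the wrist's pose just before it. camera_params takes no time and is no camera call; for the wrist camera it gives the pose at the moment of the call.
- arm.job_done(): hands the job in, once; it reports no verdict.
The state is a dict: "clock": time; "joints": joint angles; "joint_vel": joint speeds; "joint_efforts": joint torques, N m; "position": TCP position; "ee_rot": TCP orientation; "contact_force": force on the tool from outside, world axes, zero at the start; "wrist_torque": the same for the moment, N m; "gripper_width": finger opening in mm.
Only numpy, scipy, OpenCV 4.12 (cv2) and the standard library are available. Lean on these libraries where they do the work, as an engineer would, in place of code of your own. Each camera call takes 0.05 s, during which the arm holds its last target.

## Working session

There is one attempt and no reset: what is moved stays moved. The work goes in short steps, Python scripts to look and compute and a shell command to move; the robot and the scene stay as the last step left them, time stands still between calls to the robot, and variables do not carry over. Pictures are saved under pics/ and viewed, and the job is handed in when it is done.

```bash
ls -la; mkdir -p pics; cat > h.py <<'E'
import numpy as np, cv2, json
from bench import arm
from scipy.spatial.transform import Rotation as Rn
def grab(name,fn=None):
    s=arm.read_state(); p=arm.camera_params(name)
    im,d=arm.get_image(name)
    if fn: cv2.imwrite('pics/'+fn+'.png',im)
    return im,d,p
def unproj(p,d,u,v):
    K=np.array(p['mtx']);R=np.array(p['R']);t=np.array(p['t'])
    z=d[int(round(v)),int(round(u))]
    c=np.array([(u-K[0,2])/K[0,0]*z,(v-K[1,2])/K[1,1]*z,z])
    return R.T@(c-t)
def ray(p,u,v,Z):
    K=np.array(p['mtx']);R=np.array(p['R']);t=np.array(p['t'])
    r=R.T@np.array([(u-K[0,2])/K[0,0],(v-K[1,2])/K[1,1],1]); o=-R.T@t
    return o+r*(Z-o[2])/r[2]
def proj(p,X):
    c=np.array(p['R'])@np.array(X)+np.array(p['t']); q=np.array(p['mtx'])@c; return q[:2]/q[2]
E
python3 - <<'E'
from h import *
for n in ['scene','top','wrist']:
    im,d,p=grab(n,n+'0'); np.savez(f'{n}0.npz',im=im,d=d,**{k:np.array(v) for k,v in p.items() if k in('mtx','R','t')})
    print(n,np.round(p['mtx'],1).tolist(),np.round(-np.array(p['R']).T@np.array(p['t'])),np.round(p['R'],2).tolist())
print(arm.read_state())
E
```

```text
total 12
drwxr-xr-x  3 agent agent 4096 Dec  6 10:47 .
drwxr-xr-x 23 root  root  4096 Dec  6 10:47 ..
drwxr-xr-x  2 agent agent 4096 Dec  6 10:47 pics
scene [[376.8, 0.0, 254.4], [0.0, 376.8, 186.5], [0.0, 0.0, 1.0]] [1436. -381.  827.] [[0.41, 0.91, -0.02], [0.55, -0.26, -0.8], [-0.73, 0.31, -0.6]]
top [[441.1, 0.0, 255.0], [0.0, 441.1, 200.9], [0.0, 0.0, 1.0]] [ 318.   23. 1524.] [[-0.03, -1.0, -0.02], [-0.99, 0.03, -0.11], [0.11, 0.02, -0.99]]
wrist [[324.4, 0.0, 254.9], [0.0, 324.4, 190.3], [0.0, 0.0, 1.0]] [ 208. -592.  373.] [[-0.43, 0.9, 0.0], [0.87, 0.41, 0.26], [0.24, 0.11, -0.97]]
{'clock': 0.15, 'joints': array([-8.68364402e-01,  3.85385581e-01,  6.94873699e-03, -3.26868459e-04,
       -1.19402188e+00, -2.58585641e-01]), 'joint_vel': array([-8.67725892e-04, -2.75002509e-03,  4.01756945e-03,  1.82657538e-03,
        1.14551456e-03,  9.83152158e-05]), 'joint_efforts': array([-5.84168611e-04, -3.92679441e+01,  1.88582933e+01,  4.18862030e+00,
       -3.36986515e-03, -1.14966767e-06]), 'position': array([ 268.34191213, -564.29973287,  403.87647505]), 'ee_rot': array([-2.20047149e-01,  9.75488871e-01,  8.07297699e-04, -2.49489460e-04]), 'contact_force': array([ 0.44126747,  0.01349467, -0.27188526]), 'wrist_torque': array([0.03842976, 0.02251621, 0.02806927]), 'gripper_width': 84.81604304757802}
```

View pics/scene0.png

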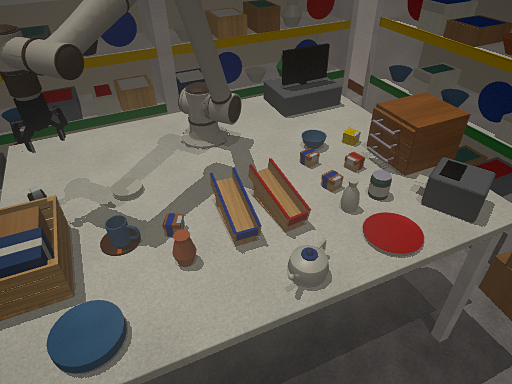

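View pics/top0.png

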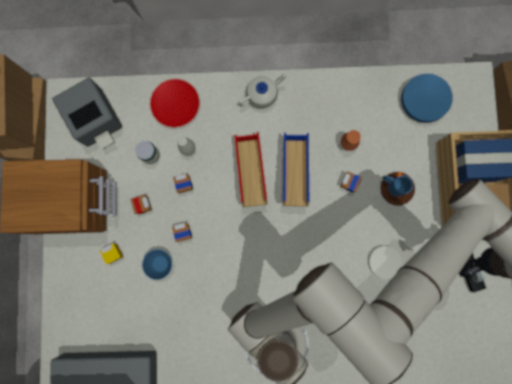

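View pics/wrist0.png

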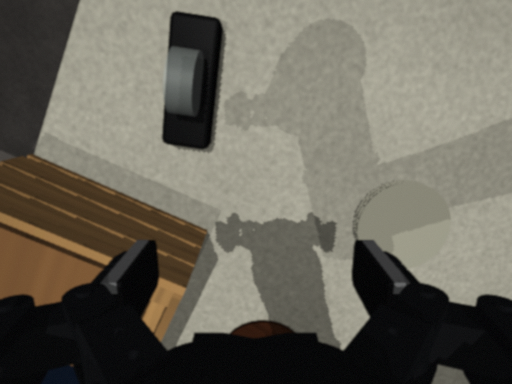

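```bash
python3 - <<'E'
import cv2,numpy as np
im=cv2.imread('pics/top0.png'); s=cv2.imread('pics/scene0.png')
def c(im,x0,y0,x1,y1,k): return cv2.resize(im[y0:y1,x0:x1],None,fx=k,fy=k,interpolation=cv2.INTER_CUBIC)
cv2.imwrite('pics/t_l.png',c(im,90,125,220,285,4)[:600])
cv2.imwrite('pics/t_r.png',c(im,220,125,420,215,4))
a=c(s,290,110,410,220,6); cv2.imwrite('pics/s_r.png',a[:600,:800])
a=c(s,90,190,330,280,3); cv2.imwrite('pics/s_l.png',a)
E
```

```text
(no output)
```

View pics/t_l.png

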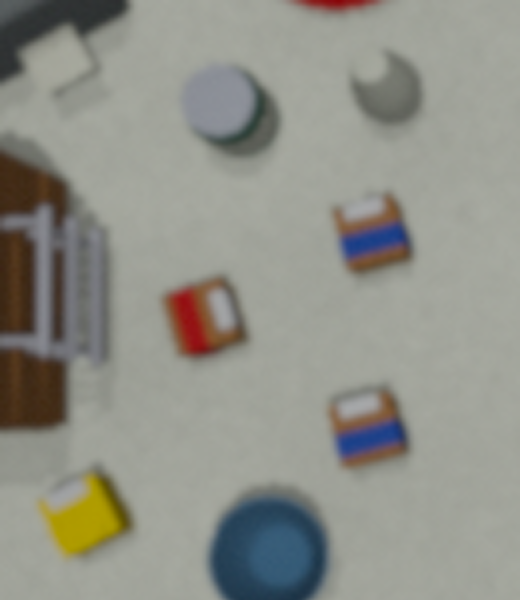

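View pics/t_r.png

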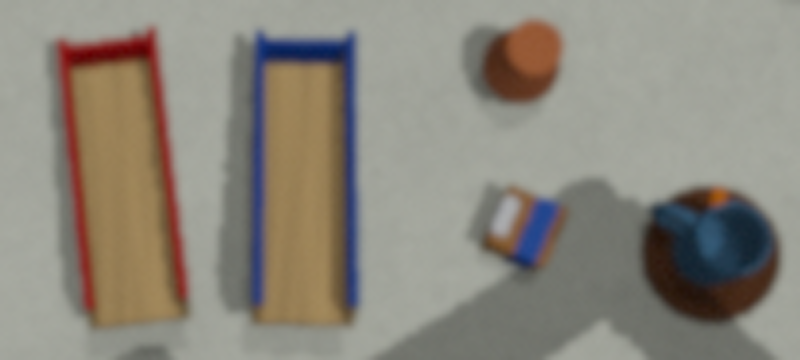

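View pics/s_r.png

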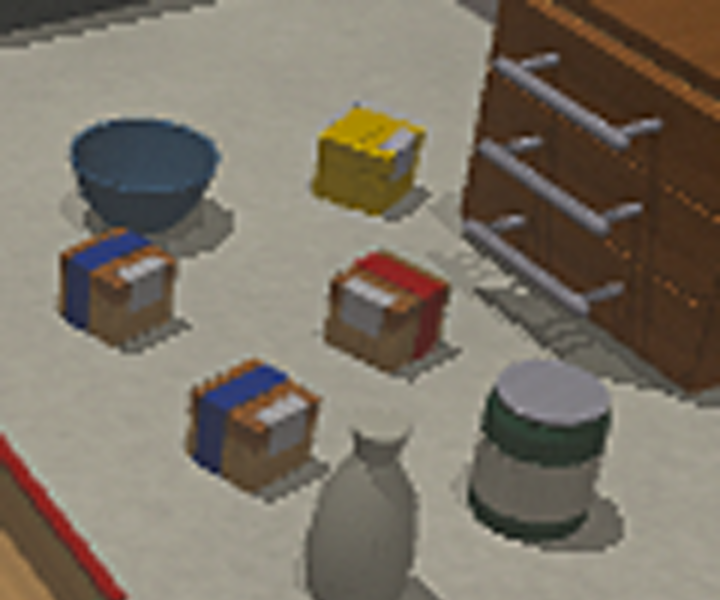

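View pics/s_l.png

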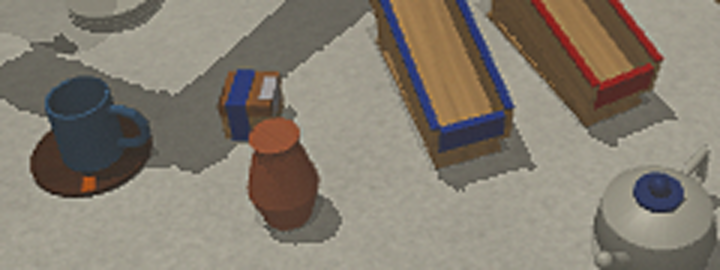

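```bash
cat >> h.py <<'E'
def cloud(d,p):
    K=np.array(p['mtx']);R=np.array(p['R']);t=np.array(p['t'])
    v,u=np.mgrid[:d.shape[0],:d.shape[1]]
    c=np.stack([(u-K[0,2])/K[0,0]*d,(v-K[1,2])/K[1,1]*d,d],-1)
    X=(c-t)@R
    X[d<=0]=np.nan
    return X
def rect(X,m):
    pts=X[m][:,:2].astype(np.float32)
    (cx,cy),(w,h),a=cv2.minAreaRect(pts); return np.round([cx,cy,w,h,a],1),len(pts),np.round(X[m].mean(0),1)
E
python3 - <<'E'
from h import *
z=np.load('top0.npz'); p=z; d=z['d']; X=cloud(d,z)
def box(u,v,r=14):
    m=np.zeros(d.shape,bool); m[v-r:v+r,u-r:u+r]=1
    m&=(X[...,2]>38)&(X[...,2]<60)
    return rect(X,m)
for n,u,v in [('bA',183,184),('bB',181,231),('bD',349,181),('red',141,204),('yel',111,253)]: print(n,box(u,v))
for n,u,v in [('bottle',186,146),('tin',147,151),('vase',350,140),('bowl',157,264),('mug',397,187),('mark',400,174),('handle',387,180),('teapot',262,92)]: print(n,np.round(unproj(z,d,u,v)))
# trays
for n,pts in [('red',[(236,136),(259,134),(242,205),(267,204)]),('blue',[(285,134),(308,134),(284,204),(308,204)])]:
    print(n,[np.round(unproj(z,d,*q)).tolist() for q in pts])
for u,v in [(240,142),(252,142),(249,170),(254,200),(296,145),(296,170),(296,200)]: print(u,v,np.round(unproj(z,d,u,v),1))
E
```

```text
bA (array([547.2, 301.9,  55.8,  55.3,  14. ]), 262, array([547. , 301.8,  47.3]))
bB (array([379.6, 307.7,  54.6,  55.7,  12.6]), 268, array([379.7, 307.4,  47.4]))
bD (array([ 534.3, -270.4,   55.3,   54.8,   64.1]), 271, array([ 533.8, -269.9,   47.2]))
red (array([479.3, 447.6,  56.4,  54.8,  15.7]), 265, array([479.1, 446.7,  46.9]))
yel (array([315.8, 549.3,  55.5,  56.5,  27.1]), 278, array([315.3, 549. ,  47.4]))
bottle [662. 277.  91.]
tin [650. 409.  85.]
vase [ 658. -262.  111.]
bowl [273. 399.   0.]
mug [ 511. -431.   21.]
mark [ 558. -449.    5.]
handle [ 535. -396.   30.]
teapot [842.  19.  77.]
red [[696.0, 112.0, 65.0], [720.0, 34.0, -7.0], [458.0, 96.0, 98.0], [468.0, 14.0, 1.0]]
blue [[694.0, -53.0, 78.0], [690.0, -129.0, 83.0], [457.0, -40.0, 102.0], [464.0, -128.0, 2.0]]
240 142 [682.5 100.3  35.7]
252 142 [683.2  59.2  26.8]
249 170 [579.2  71.1  61.3]
254 200 [474.8  56.6  83.7]
296 145 [665.1 -91.7  36.6]
296 170 [574.5 -86.7  58. ]
296 200 [470.5 -81.   83.9]
```

```bash
python3 - <<'E'
from h import *
z=np.load('top0.npz'); d=z['d']; X=cloud(d,z)
for n,(u0,v0,u1,v1) in dict(red=(230,128,272,212),blue=(278,128,315,212)).items():
    m=np.zeros(d.shape,bool); m[v0:v1,u0:u1]=1
    m&=X[...,2]>22
    P=X[m]
    (cx,cy),(w,h),a=cv2.minAreaRect(P[:,:2].astype(np.float32)); print(n,cx,cy,w,h,a)
    ang=np.deg2rad(a if h<w else a-90)
    # refine axis using wall tops: iterative
    for it in range(4):
        ax=np.array([np.cos(ang),np.sin(ang)]); 
        if ax[0]<0: ax=-ax
        l=(P[:,:2]-[cx,cy])@ax; s=(P[:,:2]-[cx,cy])@np.array([-ax[1],ax[0]])
        # floor: |s|<26, height profile
        f=(abs(s)<25)&(l>-100)&(l<90)
        A=np.c_[l[f],s[f],np.ones(f.sum())]; c=np.linalg.lstsq(A,P[f,2],rcond=None)[0]
        res=P[:,2]-(c[0]*l+c[1]*s+c[2])
        wt=(res>36)&(abs(l)<105)
        L=wt&(s>0);Rr=wt&(s<0)
        kl=np.polyfit(l[L],s[L],1);kr=np.polyfit(l[Rr],s[Rr],1)
        k=(kl[0]+kr[0])/2; off=(kl[1]+kr[1])/2
        cx,cy=np.array([cx,cy])+off*np.array([-ax[1],ax[0]]); ang=np.arctan2(ax[1],ax[0])+k
    print(' yaw',np.rad2deg(ang),'c',cx,cy,'walls',kl,kr,'plane',c,'slope',np.rad2deg(np.arctan(c[0])), 'res',np.std(P[f,2]-A@c))
    # end extents
    ce=abs(s)<20
    for lo in np.arange(-130,135,10): 
        q=ce&(l>=lo)&(l<lo+10)
        if q.any(): print(int(lo),np.round(np.percentile(P[q,2],[5,50,95]),1),end=' ')
    # stop face: z=34 of floor
    l0=(34-c[2])/c[0]; print('\n origin at',np.array([cx,cy])+l0*np.array([np.cos(ang),np.sin(ang)]), 'l0',l0)
    mm=np.zeros(d.shape,bool)
# mug, pad
P=X[165:212,372:422].reshape(-1,3); 
pm=P[(P[:,2]>3)&(P[:,2]<9)]
print('pad',cv2.minEnclosingCircle(pm[:,:2].astype(np.float32)),len(pm))
im=z['im']; hsv=cv2.cvtColor(im,cv2.COLOR_BGR2HSV)
reg=np.zeros(d.shape,bool); reg[165:212,372:422]=1
om=reg&(hsv[...,0]>5)&(hsv[...,0]<18)&(hsv[...,1]>170)&(hsv[...,2]>130); print('mark',om.sum(),X[om].mean(0))
rim=P[(P[:,2]>70)&(P[:,2]<90)]; 
print('rim pts',len(rim)); 
for q in rim: print(np.round(q).astype(int).tolist(),end=' ')
E
```

```text
red 581.5052490234375 67.32440185546875 248.92367553710938 84.48737335205078 5.148489952087402
 yaw 5.117562010724965 c 581.5115285762804 67.25470698130603 walls [-4.60632797e-04  3.79593040e+01] [ 4.60632792e-04 -3.79593040e+01] plane [-2.29785071e-01  2.74454438e-04  5.81198319e+01] slope -12.941068152474951 res 3.0128955951227954
-130 [79.4 83.  91.6] -120 [80.9 84.1 91.4] -110 [77.8 82.2 86.3] -100 [74.9 80.2 82.7] -90 [74.  77.8 82.4] -80 [71.6 74.6 79.9] -70 [67.8 73.4 78.1] -60 [65.2 70.4 75. ] -50 [63.8 68.9 73.4] -40 [61.1 67.5 71. ] -30 [58.7 63.3 66.9] -20 [57.3 62.2 66.2] -10 [53.6 59.6 64.2] 0 [53.4 56.5 59.7] 10 [49.4 54.7 59. ] 20 [46.7 53.7 58.5] 30 [44.2 50.1 55.1] 40 [41.1 47.3 51.3] 50 [41.9 45.8 49.9] 60 [38.6 43.5 47.8] 70 [36.5 40.9 46.2] 80 [34.6 39.1 43.4] 90 [32.6 35.8 40.1] 100 [28.6 36.5 49.9] 110 [45.4 61.1 69. ] 120 [58.8 61.9 65.6] 
 origin at [686.06002964  76.61771393] l0 104.96692323785412
blue 576.8356323242188 -82.09510803222656 84.17301177978516 248.0594024658203 87.05518341064453
 yaw -2.9971936456064387 c 576.8367006077352 -82.0743454407896 walls
[... 2009 characters left out ...]
8, -405, 76] [505, -459, 80] [505, -462, 79] [503, -403, 82] [504, -407, 80] [503, -459, 70] [502, -458, 82] [500, -403, 80] [501, -407, 77] [500, -455, 71] [499, -456, 77] [498, -457, 83] [498, -404, 75] [497, -407, 79] [497, -410, 79] [496, -453, 76] [495, -453, 84] [495, -409, 70] [494, -410, 78] [493, -412, 82] [493, -450, 74] [492, -450, 83] [491, -411, 72] [490, -412, 82] [490, -416, 80] [490, -418, 81] [489, -443, 84] [489, -447, 82] [487, -416, 78] [487, -419, 78] [487, -423, 76] [486, -425, 82] [486, -426, 86] [486, -431, 81] [486, -435, 79] [486, -438, 80] [485, -440, 84] [486, -445, 78] [484, -423, 77] [484, -426, 77] [483, -429, 78] [483, -432, 78] [483, -435, 79] [484, -441, 70]
```

```bash
cat >> h.py <<'E'
def go(x,y,zg,jaw=None):
    """tool shift for grasp point to world (x,y,zg), jaw yaw deg"""
    s=arm.read_state(); Q=Rn.from_quat(s['ee_rot']).as_matrix(); P=np.array(s['position'])
    D=Q.T@(np.array([x,y,zg+155])-P)
    cur=np.rad2deg(np.arctan2(Q[1,1],Q[0,1])); o=''
    if jaw is not None:
        for k in (0,180,-180):
            sp=cur-(jaw+k)
            sp=(sp+360)%720-360
            j6=np.rad2deg(s['joints'][5]); dj1=np.rad2deg(np.arctan2(y,x))-np.rad2deg(s['joints'][0])
            o+=f' spin {sp:.1f}->j6 {j6+sp+dj1:.0f};'
    print('shift',np.round(D,1),'n',np.round(np.linalg.norm(D)/62.5,1),'curjaw %.1f'%cur,o)
def st():
    s=arm.read_state(); Q=Rn.from_quat(s['ee_rot']).as_matrix()
    print('t %.2f grasp'%s['clock'],np.round(np.array(s['position'])+155*Q[:,2],1),'toolz',np.round(Q[:,2],3),'jaw %.1f'%np.rad2deg(np.arctan2(Q[1,1],Q[0,1])),'j',np.round(s['joints'],2),'F',np.round(s['contact_force'],1),'w %.1f'%s['gripper_width'])
E
python3 - <<'E'
from h import *
st(); go(513,-433,249,149)
E
```

```text
t 0.15 grasp [ 268.2 -564.1  248.9] toolz [-0.001  0.001 -1.   ] jaw 115.4 j [-0.87  0.39  0.01 -0.   -1.19 -0.26] F [ 0.4  0.  -0.3] w 84.8
shift [-2.773e+02  1.360e+01 -1.000e-01] n 4.4 curjaw 115.4  spin -33.6->j6 -39; spin -213.6->j6 -219; spin 146.4->j6 141;
```

```bash
python3 -m jog '[[[-60,3,0,-8],[-120,6,0,-16],[-180,9,0,-25],[-240,12,0,-33.6],[-277,13.6,0,-33.6]]]' -; python3 -m jog '[[[0,0,0,0],[0,0,0,0],[0,0,0,0],[0,0,0,0],[0,0,0,0]]]' ; python3 - <<'E'
from h import *
st()
im,d,p=grab('wrist','w1'); np.savez('w1.npz',im=im,d=d,mtx=p['mtx'],R=p['R'],t=p['t'])
E
```

```text
clock: 0.78
position: [515.0, -431.4, 403.2]
ee_rot: [-0.494, 0.87, 0.001, -0.0]
contact_force: [0.1, -1.1, 0.5]
gripper_width: 85.5
clock: 1.4
position: [514.3, -431.9, 403.4]
ee_rot: [-0.493, 0.87, 0.001, -0.0]
contact_force: [-0.9, -0.3, -0.4]
gripper_width: 85.4
t 1.40 grasp [ 514.1 -431.5  248.4] toolz [-0.001  0.002 -1.   ] jaw 149.1 j [-0.46  0.47  0.13 -0.   -1.24 -0.08] F [-0.9 -0.3 -0.4] w 85.4
```

View pics/w1.png

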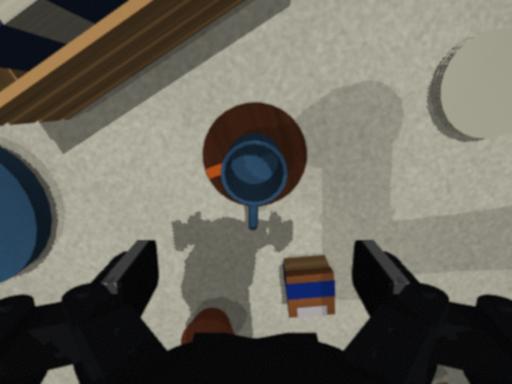

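```bash
python3 - <<'E'
from h import *
s=open('h.py').read()
s=s.replace("j6=np.rad2deg(s['joints'][5]); dj1=np.rad2deg(np.arctan2(y,x))-np.rad2deg(s['joints'][0])","dj1=np.rad2deg(np.arctan2(y,x)-np.arctan2(P[1],P[0])); j6=np.rad2deg(s['joints'][5])")
s=s.replace("{j6+sp+dj1:.0f}","{j6-sp-dj1:.0f}")
open('h.py','w').write(s)
z=np.load('w1.npz'); X=cloud(z['d'],z); im=z['im']; hsv=cv2.cvtColor(im,cv2.COLOR_BGR2HSV).astype(int)
H,S,V=[hsv[...,i] for i in range(3)]
v,u=np.mgrid[:384,:512]
reg=(abs(u-255)<60)&(abs(v-160)<75)
blue=reg&(H>95)&(H<115)&(S>110)
Z=X[...,2]
rim=reg&blue&(Z>70)
print('rim',rim.sum(), cv2.minEnclosingCircle(X[rim][:,:2].astype(np.float32)))
# fit circle to rim without handle (v<200)
r2=rim&(v<200); q=X[r2][:,:2]
print('rim2',cv2.minEnclosingCircle(q.astype(np.float32)),q.min(0),q.max(0))
h=reg&blue&(v>208); print('handle',X[h].mean(0),Z[h].min(),Z[h].max())
o=reg&(H<14)&(S>190)&(V>120)&(u<228); print('mark',o.sum(),X[o].mean(0))
pd=reg&~blue&(Z>2)&(Z<12)&(H<20)&(V<130)&(S>80); q=X[pd][:,:2]; print('pad',pd.sum(),cv2.minEnclosingCircle(q.astype(np.float32)))
bx=(abs(u-310)<35)&(abs(v-285)<40)&(Z>40)&(Z<56); print(rect(X,bx))
lab=bx&(S<60)&(V>100); print('label',X[lab].mean(0))
E
```

```text
rim 1075 ((519.1192626953125, -426.32745361328125), 40.5841064453125)
rim2 ((513.1187744140625, -434.64923095703125), 30.429555892944336) [ 482.95200991 -464.96868748] [ 543.099329   -404.30113609]
handle [ 538.21986386 -393.73363074   69.96450733] 61.995037466263646 74.00572356138699
mark 139 [nan nan nan]
pad 4266 ((510.53070068359375, -437.2314453125), 59.00105667114258)
(array([ 534.8, -272.7,   55.7,   54.7,   64.3]), 2175, array([ 533.8, -275. ,   47.4]))
label [ 543.76348958 -254.52316471   48.03126967]
```

```bash
python3 - <<'E'
from h import *
z=np.load('w1.npz'); X=cloud(z['d'],z)
for u,v in [(216,171),(213,172),(219,170)]: print(ray(z,u,v,6), np.rad2deg(np.arctan2(*(ray(z,u,v,6)[:2]-[510.5,-437.2])[::-1])))
im=z['im']; cv2.imwrite('pics/w1c.png',cv2.resize(im[95:245,190:320],None,fx=4,fy=4,interpolation=cv2.INTER_CUBIC))
cv2.imwrite('pics/w1d.png',cv2.resize(im[240:330,270:350],None,fx=6,fy=6,interpolation=cv2.INTER_CUBIC))
go(513,-434.6,55,148.5)
E
```

```text
[ 557.26068699 -445.02909051    6.        ] -9.504809504174904
[ 560.86101351 -445.81643948    6.        ] -9.708924559228228
[ 553.6661953  -444.24301755    6.        ] -9.266752045523415
shift [  3.4  -0.6 193.4] n 3.1 curjaw 149.1  spin 0.6->j6 -5; spin -179.4->j6 175; spin 180.6->j6 -185;
```

View pics/w1c.png

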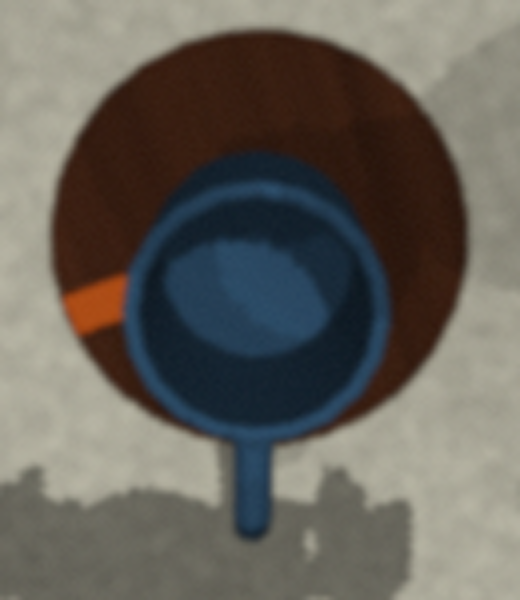

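View pics/w1d.png

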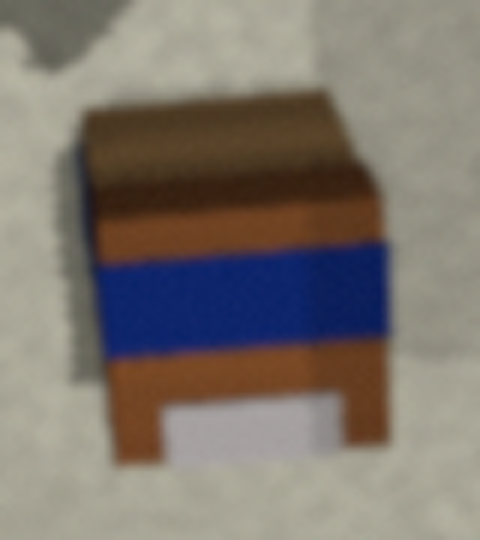

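```bash
python3 -m jog '[[[3,-0.6,50,0.6],[3.4,-0.6,105,0.6],[3.4,-0.6,155,0.6],[3.4,-0.6,180,0.6],[3.4,-0.6,193,0.6]]]' -; python3 -m jog '[[[0,0,0,0],[0,0,0,0],[0,0,0,0],[0,0,0,0],[0,0,0,0]]]' 50 ; python3 -m jog '[[[0,0,0,0],[0,0,0,0],[0,0,0,0],[0,0,0,0],[0,0,0,0]]]' ; python3 -c "
from h import *
st();go(510.5,-437.2,59,80.5)"
```

```text
clock: 2.08
position: [512.6, -434.6, 208.6]
ee_rot: [-0.489, 0.872, 0.002, -0.001]
contact_force: [0.4, 0.4, 0.0]
gripper_width: 85.3
clock: 2.7
position: [512.8, -434.7, 209.7]
ee_rot: [-0.489, 0.872, 0.002, -0.0]
contact_force: [-0.4, 1.1, 3.9]
gripper_width: 59.4
clock: 3.32
position: [512.8, -434.6, 209.7]
ee_rot: [-0.489, 0.872, 0.002, -0.0]
contact_force: [-1.7, 0.8, 0.4]
gripper_width: 59.8
t 3.33 grasp [ 512.5 -434.3   54.7] toolz [-0.002  0.002 -1.   ] jaw 148.5 j [-0.46  0.64 -0.08 -0.   -0.85 -0.08] F [-1.7  0.8  0.4] w 59.8
shift [ 3.4  0.6 -4.3] n 0.1 curjaw 148.5  spin 68.0->j6 -73; spin -112.0->j6 107; spin 248.0->j6 -253;
```

Gripped. Lift 4 mm, turn +68° and re-centre on the pad.

```bash
python3 -m jog '[[[0,0,-4,0],[1,0.2,-5,10],[2,0.4,-5,20],[3,0.6,-5,30],[3.4,0.6,-5,40]]]' -; python3 -m jog '[[[0,0,0,10],[0,0,0,20],[0,0,0,28],[0,0,0,28],[0,0,0,28]]]' ;  python3 -c "
from h import *
st();go(510.5,-437.2,55,80.5)"
```

```text
clock: 3.95
position: [510.3, -437.2, 214.3]
ee_rot: [-0.158, 0.987, 0.002, -0.001]
contact_force: [-0.2, -0.3, -2.0]
gripper_width: 59.7
clock: 4.58
position: [510.2, -437.3, 214.1]
ee_rot: [0.085, 0.996, 0.001, -0.002]
contact_force: [-0.1, 0.2, -0.7]
gripper_width: 60.0
t 4.58 grasp [ 509.7 -436.8   59.1] toolz [-0.003  0.003 -1.   ] jaw 80.3 j [-0.47  0.64 -0.08 -0.   -0.86 -1.27] F [-0.1  0.2 -0.7] w 60.0
shift [-0.3  0.1  4.1] n 0.1 curjaw 80.3  spin -0.2->j6 -73; spin -180.2->j6 107; spin 179.8->j6 -253;
```

```bash
python3 -m jog '[[[0,0,2,0],[0,0,4,0],[0,0,4.3,0],[0,0,4.3,0],[0,0,4.3,0]]]' -; python3 -m jog '[[[0,0,0,0],[0,0,0,0],[0,0,0,0],[0,0,0,0],[0,0,0,0]]]' 85 ; python3 -m jog '[[[0,0,-40,0],[0,0,-100,0],[0,0,-150,0],[0,0,-195,0],[0,0,-195,0]]]' ;  python3 -c "
from h import *
st();im,d,p=grab('wrist','w2');go(534.8,-271.5,249,64.3)"
```

```text
clock: 5.2
position: [510.2, -437.3, 209.9]
ee_rot: [0.084, 0.996, 0.001, -0.002]
contact_force: [0.8, 0.4, -0.7]
gripper_width: 59.9
clock: 5.82
position: [510.2, -437.3, 209.9]
ee_rot: [0.084, 0.996, 0.001, -0.002]
contact_force: [-1.3, 0.5, -0.3]
gripper_width: 84.8
clock: 6.45
position: [511.1, -438.1, 410.5]
ee_rot: [0.084, 0.996, -0.001, 0.003]
contact_force: [-0.5, 0.0, -0.6]
gripper_width: 84.5
t 6.45 grasp [ 511.9 -438.6  255.5] toolz [ 0.005 -0.003 -1.   ] jaw 80.3 j [-0.47  0.46  0.15  0.   -1.25 -1.27] F [-0.5  0.  -0.6] w 84.5
shift [  4.3 167.9   3.4] n 2.7 curjaw 80.3  spin 16.0->j6 -102; spin -164.0->j6 78; spin 196.0->j6 -282;
```

View pics/w2.png

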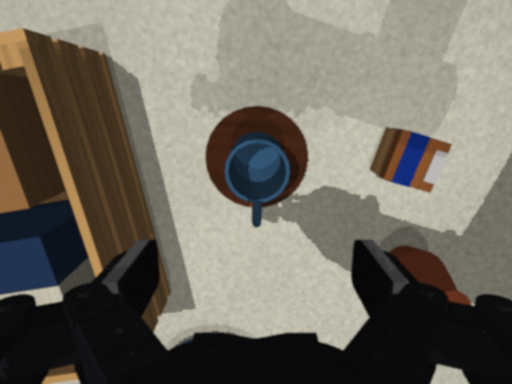

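```bash
python3 -m jog '[[[1,40,1,-10.5],[2,90,2,-21],[3,140,3,-31.5],[4.3,168,3.4,-42],[4.3,168,3.4,-52.5]]]' -; python3 -m jog '[[[0,0,0,-10.5],[0,0,0,-21],[0,0,0,-31.5],[0,0,0,-42],[0,0,0,-52.5]]]'; python3 -m jog '[[[0,0,0,-10.5],[0,0,0,-21],[0,0,0,-31.5],[0,0,0,-42],[0,0,0,-52.5]]]';  python3 -m jog '[[[0,0,0,-5],[0,0,0,-6.5],[0,0,0,-6.5],[0,0,0,-6.5],[0,0,0,-6.5]]]'; cat >> h.py <<'E'
def findbox(name,x,y,r=50,fn=None,zlo=40,zhi=56):
    im,d,p=grab(name,fn); X=cloud(d,p); hsv=cv2.cvtColor(im,cv2.COLOR_BGR2HSV).astype(int)
    H,S,V=[hsv[...,i] for i in range(3)]
    m=(np.hypot(X[...,0]-x,X[...,1]-y)<r)&(X[...,2]>zlo)&(X[...,2]<zhi)
    r_=cv2.minAreaRect(X[m][:,:2].astype(np.float32)); c=np.array(r_[0])
    lab=m&(S<60)&(V>90)
    l=np.nanmean(X[lab][:,:2],0)-c; ly=np.rad2deg(np.arctan2(l[1],l[0]))
    a=r_[2]; yaw=a+90*np.round((ly-a)/90)
    print('box',np.round(c,1),np.round(r_[1],1),'yaw %.1f (label dir %.1f) n%d'%(yaw,ly,m.sum()),'z',np.round(np.nanmedian(X[m][:,2]),1), 'px',np.round(proj(p,[c[0],c[1],48])))
    return c,yaw
E
python3 -c "
from h import *
st();c,y=findbox('wrist',535,-271,fn='w3'); go(c[0],c[1],33,y+180)"
```

```text
clock: 7.12
position: [534.9, -269.3, 402.6]
ee_rot: [-0.369, 0.929, 0.001, -0.0]
contact_force: [-0.4, -0.7, 0.5]
gripper_width: 84.8
clock: 7.75
position: [534.6, -269.2, 400.7]
ee_rot: [0.744, -0.668, -0.003, 0.0]
contact_force: [-0.1, -0.1, 0.9]
gripper_width: 84.9
clock: 8.38
position: [534.3, -269.0, 398.8]
ee_rot: [0.964, -0.267, -0.005, -0.001]
contact_force: [0.6, -0.0, -1.2]
gripper_width: 85.0
clock: 9.0
position: [534.3, -269.0, 398.8]
ee_rot: [0.977, -0.212, -0.005, -0.001]
contact_force: [1.2, 0.5, 0.1]
gripper_width: 85.0
t 9.00 grasp [ 533.1 -268.3  243.8] toolz [-0.008  0.004 -1.   ] jaw -114.5 j [-0.2   0.35 -0.07 -0.   -1.17  1.34] F [1.2 0.5 0.1] w 85.0
box [ 534.3 -271.8] [54.3 55. ] yaw 64.3 (label dir 67.2) n2915 z 47.8 px [258. 166.]
shift [  3.1   2.7 210.9] n 3.4 curjaw -114.5  spin -358.9->j6 436; spin 181.1->j6 -104; spin -178.9->j6 256;
```

View pics/w3.png

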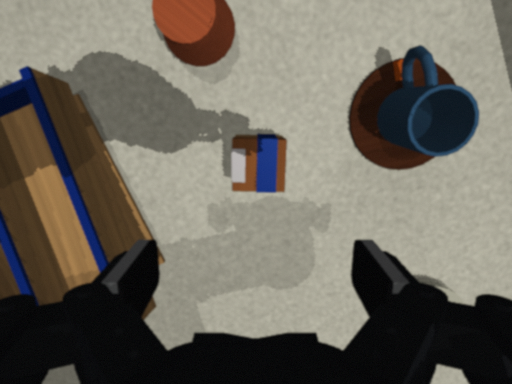

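```bash
python3 -m jog '[[[3,2.7,50,1],[3,2.7,110,1],[3,2.7,165,1],[3,2.7,195,1],[3,2.7,211,1]]]' -; python3 -m jog '[[[0,0,0,0],[0,0,0,0],[0,0,0,0],[0,0,0,0],[0,0,0,0]]]' 40 ; python3 -m jog '[[[0,0,0,0],[0,0,-20,0],[0,0,-60,0],[0,0,-110,0],[0,0,-150,0]]]' ; python3 -c "
from h import *
st()"
```

```text
clock: 9.68
position: [533.9, -271.8, 186.1]
ee_rot: [0.975, -0.221, -0.006, -0.001]
contact_force: [1.0, 0.5, 0.6]
gripper_width: 84.9
clock: 10.3
position: [534.5, -271.8, 187.6]
ee_rot: [0.975, -0.221, -0.004, -0.001]
contact_force: [-0.2, 2.1, 5.2]
gripper_width: 53.3
clock: 10.92
position: [535.4, -272.4, 338.7]
ee_rot: [0.975, -0.221, -0.005, -0.001]
contact_force: [-0.0, -1.1, -2.3]
gripper_width: 53.2
t 10.93 grasp [ 534.1 -271.7  183.7] toolz [-0.008  0.004 -1.   ] jaw -115.5 j [-0.2   0.4  -0.14 -0.   -1.04  1.33] F [-0.  -1.1 -2.3] w 53.2
```

```bash
python3 -c "
from h import *
go(616.6,-84.2,183,177)"
```

```text
shift [  -7.8 -204.8    0.9] n 3.3 curjaw -115.5  spin -292.5->j6 349; spin 247.5->j6 -191; spin -112.5->j6 169;
```

```bash
python3 -m jog '[[[-2,-45,0,10],[-4,-100,0,20],[-6,-155,0,30],[-7.8,-204,0,40],[-7.8,-205,0,50]]]' -; python3 -m jog '[[[0,0,0,10],[0,0,0,17.5],[0,0,0,17.5],[0,0,0,17.5],[0,0,0,17.5]]]'; python3 -c "
from h import *
st(); go(616.6,-84.2,95,177)
grab('scene','s3'); grab('wrist','w4')"
```

```text
clock: 11.55
position: [617.5, -80.9, 337.6]
ee_rot: [0.79, -0.613, -0.005, 0.001]
contact_force: [-1.0, 0.1, -1.7]
gripper_width: 53.2
clock: 12.18
position: [617.4, -80.9, 337.4]
ee_rot: [-0.688, 0.726, 0.005, -0.002]
contact_force: [0.6, 0.1, -2.1]
gripper_width: 53.1
t 12.18 grasp [615.8 -80.2 182.5] toolz [-0.01   0.005 -1.   ] jaw 176.9 j [ 0.13  0.44 -0.09 -0.01 -1.06 -0.18] F [ 0.6  0.1 -2.1] w 53.1
shift [ 3.7 -0.3 87.4] n 1.4 curjaw 176.9  spin -0.1->j6 -10; spin -180.1->j6 170; spin 179.9->j6 -190;
```

View pics/w4.png

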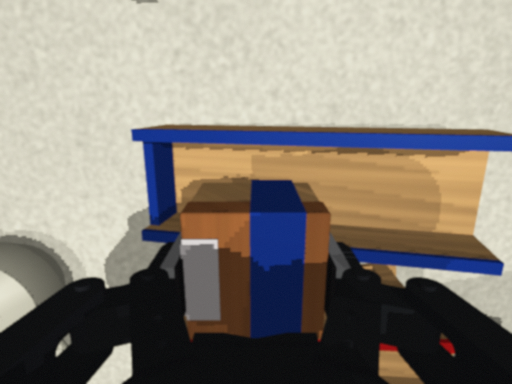

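View pics/s3.png

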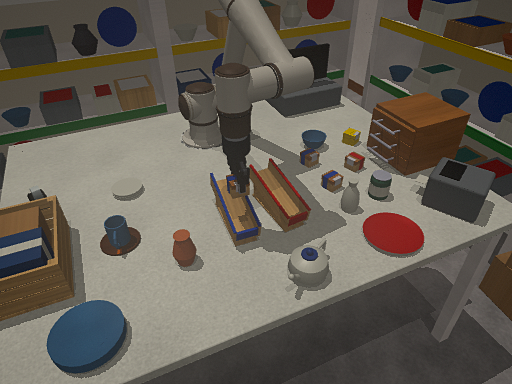

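```bash
cat >> h.py <<'E'
def lane(name,ox,oy,yaw,im=None):
    im,d,p=grab(name); X=cloud(d,p)
    a=np.deg2rad(yaw); ax=np.array([np.cos(a),np.sin(a)]); ay=np.array([-ax[1],ax[0]])
    l=(X[...,:2]-[ox,oy])@ax; s=(X[...,:2]-[ox,oy])@ay
    h=(X[...,2]-34+np.tan(np.deg2rad(13))*l)*np.cos(np.deg2rad(13))
    m=(abs(h-42)<5)&(abs(s)<50)&(abs(s)>28)&(l>-200)&(l<10)
    for sg in (1,-1):
        q=m&(s*sg>0)
        if q.sum()>50:
            k=np.polyfit(l[q],s[q],1); print('wall',sg,q.sum(),'mean s %.1f'%s[q].mean(),'slope deg %.2f'%np.rad2deg(k[0]),'s@-60 %.1f'%np.polyval(k,-60),'h %.1f'%h[q].mean())
    f=(abs(s)<25)&(abs(h)<6)&(l<-10)&(l>-220)
    if f.sum(): print('floor h %.2f n%d'%(h[f].mean(),f.sum()))
    return l,s,h,im
E
python3 -c "
from h import *
lane('wrist',680.5,-87.5,-3.0)"
```

```text
wall 1 2334 mean s 35.4 slope deg -0.23 s@-60 35.0 h 44.1
wall -1 5073 mean s -39.6 slope deg -0.09 s@-60 -39.7 h 45.2
floor h 0.40 n14212
```

```bash
python3 -c "
from h import *
l,s,h,im=lane('wrist',680.5,-87.5,-3.0)
im,d,p=grab('wrist');X=cloud(d,p)
m=(abs(X[...,2]-198)<8)&(abs(s)<60)&(abs(l+63)<60)
v,u=np.mgrid[:384,:512]; m&=(u>178)&(u<333)&(v>175)&(v<345)
print(m.sum(),np.nanmedian(X[m][:,2]))
for c in (205,240,270,310):
    q=m&(u==c); print(c,'s',np.round([s[q].min(),s[q].max()],1),v[q].min(),v[q].max())
q=(h>36)&(h<50)&(abs(s)<60)
for c in (400,440,160,340,380):
    w=q&(u==c); ss=np.sort(s[w]); print(c,np.round(ss,0)[::2])
go(616.6,-84.2,95,177)
"
```

```text
wall 1 2339 mean s 35.4 slope deg -0.23 s@-60 35.0 h 44.1
wall -1 5091 mean s -39.6 slope deg -0.09 s@-60 -39.7 h 45.2
floor h 0.40 n14218
18929 197.8524853426122
205 s [-24.3  26.1] 206 332
240 s [-24.3  27.3] 207 335
270 s [-24.9  27. ] 204 335
310 s [-24.2  25.8] 206 332
400 [-43. -43. -42. -41. -39. -38. -37. -36.  32.  33.  33.  33.  35.  37.
  38.  39.  41.]
440 [-44. -43. -42. -40. -39. -38. -37. -36.  32.  33.  33.  33.  34.  36.
  37.  38.  40.]
160 [-44. -43. -41. -40. -39. -37. -36.  32.  33.  33.  35.  36.  38.  39.]
340 [-43. -43. -42. -40. -39. -38. -37. -36.]
380 [-44. -43. -42. -40. -39. -38. -37. -36.  32.  32.  33.  34.  34.  36.
  37.  39.  40.]
shift [ 3.8 -0.2 87.6] n 1.4 curjaw 176.9  spin -0.1->j6 -10; spin -180.1->j6 170; spin 179.9->j6 -190;
```

```bash
python3 -m jog '[[[4.5,0,15,0],[4.5,0,40,0],[4.5,0,65,0],[4.5,0,80,0],[4.5,0,88,0]]]' -; python3 -m jog '[[[0,0,2,0],[0,0,4,0],[0,0,5,0],[0,0,6,0],[0,0,6,0]]]'; python3 -c "
from h import *
st()"
```

```text
clock: 13.05
position: [616.2, -85.1, 248.3]
ee_rot: [-0.688, 0.726, 0.006, -0.003]
contact_force: [0.1, -0.3, -1.3]
gripper_width: 52.9
clock: 13.68
position: [616.4, -85.0, 243.3]
ee_rot: [-0.688, 0.726, 0.005, -0.002]
contact_force: [-0.2, 0.9, 3.1]
gripper_width: 53.1
t 13.68 grasp [614.8 -84.3  88.3] toolz [-0.01   0.005 -1.   ] jaw 176.9 j [ 0.12  0.53 -0.19 -0.01 -0.86 -0.17] F [-0.2  0.9  3.1] w 53.1
```

```bash
python3 -m jog '[[[0,0,0,0],[0,0,0,0],[0,0,0,0],[0,0,0,0],[0,0,0,0]]]' 85; python3 -m jog '[[[0,0,-20,0],[0,0,-50,0],[0,0,-90,0],[0,0,-90,0],[0,0,-90,0]]]'; python3 -c "
from h import *
st();grab('wrist','w5')"
```

```text
clock: 14.3
position: [616.3, -85.0, 243.2]
ee_rot: [-0.688, 0.726, 0.005, -0.002]
contact_force: [0.9, -0.2, 0.4]
gripper_width: 85.0
clock: 14.92
position: [616.9, -85.4, 332.8]
ee_rot: [-0.688, 0.726, 0.006, -0.002]
contact_force: [0.4, -0.2, -0.8]
gripper_width: 84.9
t 14.93 grasp [615.2 -84.7 177.8] toolz [-0.011  0.005 -1.   ] jaw 176.9 j [ 0.12  0.44 -0.09 -0.01 -1.05 -0.17] F [ 0.4 -0.2 -0.8] w 84.9
```

View pics/w5.png

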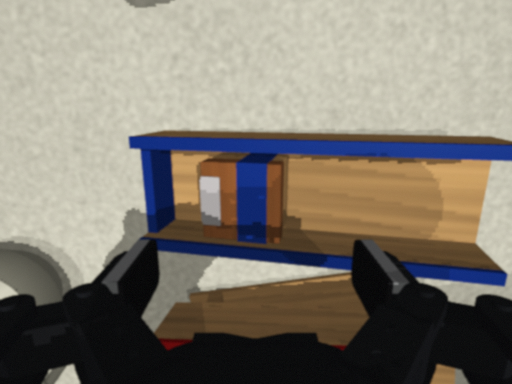

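```bash
python3 -c "
from h import *
go(565.6,-82.5,178,177); go(565.6,-82.5,90,177)"
```

```text
shift [-0.2 51.3 -0.2] n 0.8 curjaw 176.9  spin -0.1->j6 -9; spin -180.1->j6 171; spin 179.9->j6 -189;
shift [ 0.2 50.2 87.8] n 1.6 curjaw 176.9  spin -0.1->j6 -9; spin -180.1->j6 171; spin 179.9->j6 -189;
```

```bash
python3 -m jog '[[[0,30,0,0],[0,51,0,0],[0,51,0,0],[0,51,0,0],[0,51,0,0]]]' 0; python3 -m jog '[[[0,0,20,0],[0,0,45,0],[0,0,65,0],[0,0,80,0],[0,0,88,0]]]'; python3 -m jog '[[[0,-6,1.4,0],[0,-12,2.8,0],[0,-18,4.2,0],[0,-24,5.6,0],[0,-30,7,0]]]';python3 -c "
from h import *
st();grab('wrist','w6')"
```

```text
clock: 15.6
position: [566.6, -82.7, 332.4]
ee_rot: [-0.688, 0.726, 0.006, -0.003]
contact_force: [-0.2, -0.3, -0.4]
gripper_width: 0.2
clock: 16.23
position: [565.7, -82.3, 243.4]
ee_rot: [-0.688, 0.726, 0.006, -0.003]
contact_force: [0.2, -0.1, 0.1]
gripper_width: 0.1
clock: 16.85
position: [595.9, -83.9, 236.1]
ee_rot: [-0.688, 0.726, 0.006, -0.003]
contact_force: [-1.1, -0.2, 0.9]
gripper_width: -0.0
t 16.85 grasp [593.8 -83.2  81.1] toolz [-0.014  0.005 -1.   ] jaw 176.9 j [ 0.13  0.51 -0.25 -0.01 -0.82 -0.18] F [-1.1 -0.2  0.9] w -0.0
```

View pics/w6.png

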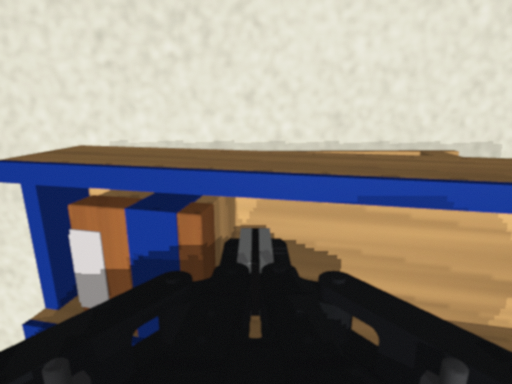

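```bash
python3 -m jog '[[[0,-4,1,0],[0,-8,2,0],[0,-12,3,0],[0,-15,3.6,0],[0,-18,4.2,0]]]'; python3 -m jog '[[[0,-1.5,0.4,0],[0,-3,0.7,0],[0,-4.5,1,0],[0,-6,1.4,0],[0,-6,1.4,0]]]';python3 -c "
from h import *
st();grab('wrist','w7')"
```

```text
clock: 17.52
position: [614.7, -84.9, 231.3]
ee_rot: [-0.688, 0.726, 0.006, -0.003]
contact_force: [-1.4, -0.6, 0.8]
gripper_width: 0.1
clock: 18.15
position: [620.8, -85.2, 229.8]
ee_rot: [-0.688, 0.726, 0.006, -0.003]
contact_force: [0.4, -0.7, -0.6]
gripper_width: -0.3
t 18.15 grasp [618.9 -84.5  74.8] toolz [-0.013  0.004 -1.   ] jaw 176.9 j [ 0.12  0.56 -0.19 -0.01 -0.84 -0.17] F [ 0.4 -0.7 -0.6] w -0.3
```

View pics/w7.png

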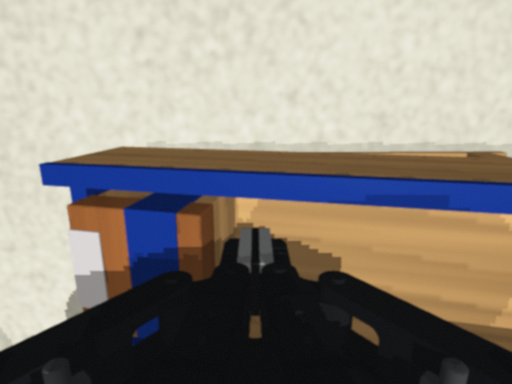

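```bash
python3 -m jog '[[[0,-1,0.2,0],[0,-2,0.5,0],[0,-3,0.7,0],[0,-3,0.7,0],[0,-3,0.7,0]]]'; python3 -m jog '[[[0,-1,0.2,0],[0,-2,0.5,0],[0,-3,0.7,0],[0,-3,0.7,0],[0,-3,0.7,0]]]'
```

```text
clock: 18.82
position: [623.9, -85.3, 229.1]
ee_rot: [-0.688, 0.726, 0.006, -0.003]
contact_force: [0.0, -0.7, 1.6]
gripper_width: -0.1
clock: 19.45
position: [625.2, -85.6, 228.9]
ee_rot: [-0.688, 0.726, 0.008, -0.005]
contact_force: [-7.8, 0.6, 7.9]
gripper_width: 0.5
```

```bash
python3 -m jog '[[[0,8,-4,0],[0,10,-30,0],[0,10,-70,0],[0,10,-120,0],[0,10,-160,0]]]' 85; python3 -c "
from h import *
st();grab('wrist','w8');l,s,h,im=lane('wrist',680.5,-87.5,-3.0)
im,d,p=grab('wrist'); X=cloud(d,p)
m=(abs(h-48)<4)&(abs(s)<30)&(l<15)&(l>-150)
print(m.sum(),'l',np.percentile(l[m],[1,50,99]),'s',np.percentile(s[m],[1,50,99]))
im2,d2,p2=grab('top','t8'); go(547,302,245,14)"
```

```text
clock: 20.08
position: [618.3, -85.7, 391.5]
ee_rot: [-0.688, 0.726, 0.006, -0.004]
contact_force: [0.2, 0.6, 0.0]
gripper_width: 84.8
t 20.07 grasp [616.2 -85.  236.6] toolz [-0.014  0.004 -1.   ] jaw 176.9 j [ 0.12  0.4  -0.01 -0.01 -1.18 -0.17] F [0.2 0.6 0. ] w 84.8
wall 1 3033 mean s 35.6 slope deg -0.08 s@-60 35.6 h 44.4
wall -1 3088 mean s -39.3 slope deg 0.32 s@-60 -39.0 h 45.1
floor h 0.42 n9839
3532 l [-40.00606591 -14.73995614  12.86690807] s [-29.15736054  -3.66781482  24.25306412]
shift [-383.2   92.2   -7. ] n 6.3 curjaw 176.9  spin 162.9->j6 -210; spin -17.1->j6 -30; spin 342.9->j6 -390;
```

View pics/w8.png

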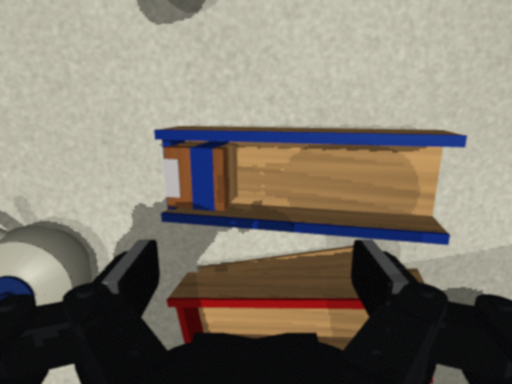

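View pics/t8.png

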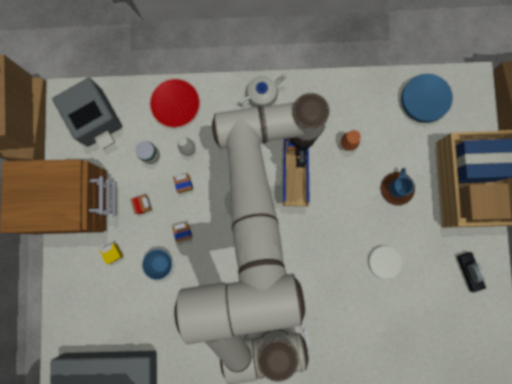

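```bash
python3 -m jog '[[[-55,13,0,-4],[-110,26,-2,-8],[-170,40,-4,-12],[-230,55,-6,-17],[-285,69,-7,-17]]]' ; python3 -m jog '[[[-50,6,0,0],[-95,19,0,0],[-95,19,0,0],[-95,19,0,0],[-95,19,0,0]]]'; python3 -c "
from h import *
st();c,y=findbox('wrist',547,302,fn='w9'); go(c[0],c[1],33,y+180)"
```

```text
clock: 20.9
position: [564.1, 204.7, 397.6]
ee_rot: [0.788, -0.616, -0.008, 0.003]
contact_force: [1.3, 0.5, 0.4]
gripper_width: 85.1
clock: 21.52
position: [523.3, 291.3, 398.0]
ee_rot: [0.787, -0.617, -0.008, 0.004]
contact_force: [-0.4, -0.7, -0.3]
gripper_width: 85.3
t 21.52 grasp [520.6 291.9 243. ] toolz [-0.017  0.003 -1.   ] jaw -166.2 j [ 0.77  0.35 -0.06 -0.02 -1.17 -0.53] F [-0.4 -0.7 -0.3] w 85.3
box [548.8 301.4] [53.8 55. ] yaw 13.5 (label dir 13.4) n2869 z 47.8 px [222. 171.]
shift [ -2.2 -30.3 209.8] n 3.4 curjaw -166.2  spin -359.7->j6 330; spin 180.3->j6 -210; spin -179.7->j6 150;
```

View pics/w9.png

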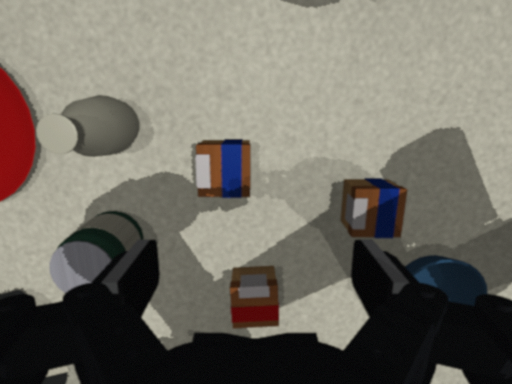

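```bash
python3 -m jog '[[[-2.2,-20,40,0],[-2.2,-30,95,0],[-2.2,-30.3,150,0],[-2.2,-30.3,190,0],[-2.2,-30.3,210,0]]]' ; python3 -m jog '[[[0,0,0,0],[0,0,0,0],[0,0,0,0],[0,0,0,0],[0,0,0,0]]]' 40; python3 -c "
from h import *
st();"; python3 -m jog '[[[0,0,0,0],[0,0,-20,0],[0,0,-60,0],[0,0,-110,0],[0,0,-150,0]]]';python3 -c "
from h import *
st();"
```

```text
clock: 22.2
position: [548.7, 299.8, 184.9]
ee_rot: [0.786, -0.618, -0.008, 0.006]
contact_force: [0.2, 0.8, 0.9]
gripper_width: 85.0
clock: 22.82
position: [548.9, 299.8, 185.9]
ee_rot: [0.786, -0.618, -0.008, 0.005]
contact_force: [-1.6, -0.8, 3.7]
gripper_width: 53.3
t 22.82 grasp [545.9 300.1  30.9] toolz [-0.019  0.002 -1.   ] jaw -166.3 j [ 0.76  0.61 -0.22 -0.02 -0.75 -0.5 ] F [-1.6 -0.8  3.7] w 53.3
clock: 23.45
position: [551.5, 299.6, 337.3]
ee_rot: [0.786, -0.618, -0.008, 0.005]
contact_force: [0.4, 0.7, -1.6]
gripper_width: 53.1
t 23.45 grasp [548.6 299.9 182.4] toolz [-0.019  0.002 -1.   ] jaw -166.3 j [ 0.75  0.44 -0.07 -0.02 -1.07 -0.5 ] F [ 0.4  0.7 -1.6] w 53.1
```

```bash
python3 -c "
from h import *
go(570.6,-83,182,177)"
```

```text
shift [376.2  72.2  -0.8] n 6.1 curjaw -166.3  spin -343.3->j6 351; spin 196.7->j6 -189; spin -163.3->j6 171;
```

```bash
python3 -m jog '[[[45,9,-5,3],[100,19,-6,7],[160,31,-6,12],[220,42,-6,16.7],[280,54,-6,16.7]]]' ; python3 -m jog '[[[50,0,0,0],[98,-8,2,0],[98,-8,4,0],[98,-8,4,0],[98,-8,4,0]]]'; python3 -c "
from h import *
st(); l,s,h,im=lane('wrist',680.5,-87.5,-3.0)
im,d,p=grab('wrist','w10');X=cloud(d,p)
zt=arm.read_state()['position'][2]-155-30.9+48
v,u=np.mgrid[:384,:512]; m=(abs(X[...,2]-zt)<6)&(abs(s)<60)&(u>178)&(u<333)&(v>150)&(v<345)
print(m.sum(),zt)
for c in (205,240,270,310):
    q=m&(u==c); print(c,'s',np.round([s[q].min(),s[q].max()],1),v[q].min(),v[q].max())
go(570.6,-83,97,177)"
```

```text
clock: 24.08
position: [565.1, 13.1, 342.1]
ee_rot: [-0.688, 0.725, 0.008, -0.006]
contact_force: [1.4, -0.1, -1.5]
gripper_width: 53.2
clock: 24.7
position: [567.9, -84.2, 337.7]
ee_rot: [-0.689, 0.725, 0.008, -0.006]
contact_force: [0.5, 0.2, -0.6]
gripper_width: 53.0
t 24.70 grasp [564.9 -83.8 182.7] toolz [-0.02   0.003 -1.   ] jaw 177.1 j [ 0.13  0.36 -0.21 -0.01 -1.02 -0.18] F [ 0.5  0.2 -0.6] w 53.0
wall 1 1375 mean s 34.9 slope deg 0.33 s@-60 34.8 h 43.9
wall -1 5086 mean s -39.3 slope deg 0.44 s@-60 -39.0 h 44.9
floor h 0.44 n9929
17498 199.95085854730078
205 s [-27.9  18.2] 217 332
240 s [-28.   19.8] 217 335
270 s [-28.6  19. ] 216 335
310 s [-28.   17.9] 216 332
shift [-1.1 -4.2 85.8] n 1.4 curjaw 177.1  spin 0.1->j6 -11; spin -179.9->j6 169; spin 180.1->j6 -191;
```

View pics/w10.png

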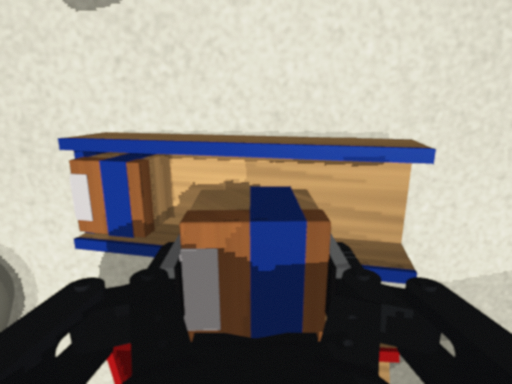

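```bash
python3 -m jog '[[[0.5,-4.2,15,0],[0.5,-4.2,40,0],[0.5,-4.2,62,0],[0.5,-4.2,76,0],[0.5,-4.2,80,0]]]' ; python3 -m jog '[[[0,0,2,0],[0,0,4,0],[0,0,5,0],[0,0,6,0],[0,0,6,0]]]'; python3 -c "
from h import *
st()"
```

```text
clock: 25.42
position: [570.5, -84.4, 256.5]
ee_rot: [-0.689, 0.725, 0.008, -0.007]
contact_force: [-0.3, 0.5, -1.7]
gripper_width: 53.5
clock: 26.05
position: [570.6, -84.3, 252.3]
ee_rot: [-0.689, 0.724, 0.008, -0.006]
contact_force: [-2.8, 0.8, 6.5]
gripper_width: 53.4
t 26.05 grasp [567.5 -84.   97.4] toolz [-0.02   0.002 -1.   ] jaw 177.2 j [ 0.13  0.46 -0.3  -0.01 -0.83 -0.18] F [-2.8  0.8  6.5] w 53.4
```

```bash
python3 -m jog '[[[0,0,0,0],[0,0,0,0],[0,0,0,0],[0,0,0,0],[0,0,0,0]]]' 85; python3 -m jog '[[[0,0,-25,0],[0,0,-60,0],[0,0,-90,0],[0,30,-90,0],[0,54,-90,0]]]' ; python3 -m jog '[[[0,0,0,0],[0,0,0,0],[0,0,0,0],[0,0,0,0],[0,0,0,0]]]' 0; python3 -c "
from h import *
st();grab('wrist','w11');go(514.7,-80,102,177)"
```

```text
clock: 26.68
position: [570.6, -84.3, 252.2]
ee_rot: [-0.689, 0.724, 0.008, -0.007]
contact_force: [-0.0, -0.7, -0.2]
gripper_width: 85.2
clock: 27.3
position: [517.6, -81.8, 343.5]
ee_rot: [-0.689, 0.724, 0.008, -0.006]
contact_force: [0.1, 0.6, 0.3]
gripper_width: 84.9
clock: 27.92
position: [517.9, -81.8, 343.3]
ee_rot: [-0.689, 0.724, 0.008, -0.006]
contact_force: [0.2, -0.4, 0.3]
gripper_width: -0.0
t 27.93 grasp [514.8 -81.5 188.3] toolz [-0.02   0.002 -1.   ] jaw 177.1 j [ 0.15  0.27 -0.32 -0.01 -1.   -0.2 ] F [ 0.2 -0.4  0.3] w -0.0
shift [-1.6  1.5 86.4] n 1.4 curjaw 177.1  spin 0.1->j6 -12; spin -179.9->j6 168; spin 180.1->j6 -192;
```

View pics/w11.png

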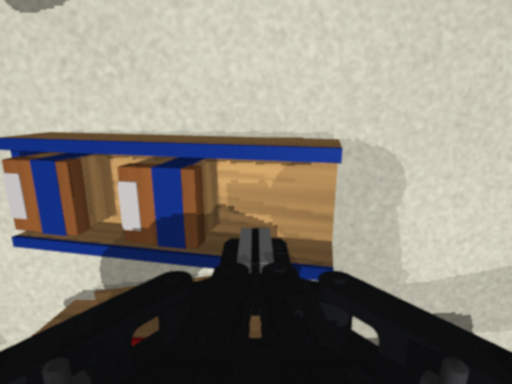

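```bash
python3 -m jog '[[[0,1.5,20,0],[0,1.5,45,0],[0,1.5,65,0],[0,1.5,80,0],[0,1.5,86,0]]]'; python3 -m jog '[[[0,-6,1.4,0],[0,-12,2.8,0],[0,-18,4.2,0],[0,-24,5.6,0],[0,-30,7,0]]]'; python3 -m jog '[[[0,-4,1,0],[0,-8,2,0],[0,-12,2.8,0],[0,-16,3.7,0],[0,-18,4.2,0]]]';python3 -c "
from h import *
st();grab('wrist','w12')"
```

```text
clock: 28.6
position: [514.6, -81.6, 256.6]
ee_rot: [-0.689, 0.724, 0.008, -0.007]
contact_force: [0.1, -0.0, 0.6]
gripper_width: -0.0
clock: 29.22
position: [544.7, -83.1, 249.0]
ee_rot: [-0.689, 0.724, 0.008, -0.007]
contact_force: [-1.5, 1.1, 1.9]
gripper_width: -0.1
clock: 29.85
position: [562.8, -84.0, 244.4]
ee_rot: [-0.689, 0.724, 0.008, -0.007]
contact_force: [-1.6, -0.1, 1.9]
gripper_width: 0.2
t 29.85 grasp [559.4 -83.7  89.4] toolz [-0.022  0.002 -1.   ] jaw 177.1 j [ 0.14  0.46 -0.32 -0.01 -0.81 -0.18] F [-1.6 -0.1  1.9] w 0.2
```

View pics/w12.png

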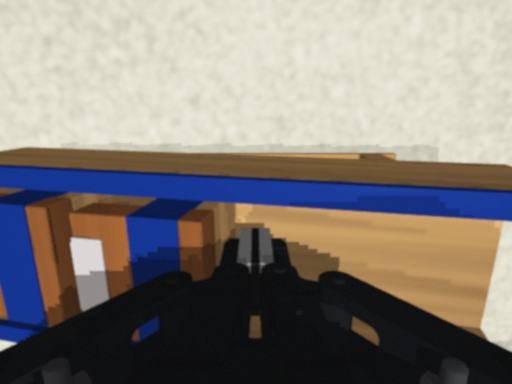

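```bash
python3 -m jog '[[[0,-2,0.5,0],[0,-4,1,0],[0,-6,1.4,0],[0,-8,1.8,0],[0,-9,2,0]]]'; python3 -m jog '[[[0,-1,0.2,0],[0,-2,0.5,0],[0,-3,0.7,0],[0,-3,0.7,0],[0,-3,0.7,0]]]';python3 -c "
from h import *
st()"
```

```text
clock: 30.52
position: [572.0, -84.5, 242.1]
ee_rot: [-0.689, 0.724, 0.008, -0.007]
contact_force: [-1.8, 0.1, 0.9]
gripper_width: -0.0
clock: 31.15
position: [573.8, -84.6, 241.8]
ee_rot: [-0.689, 0.724, 0.009, -0.009]
contact_force: [-6.8, 1.2, 8.2]
gripper_width: 0.3
t 31.15 grasp [569.9 -84.3  86.8] toolz [-0.025  0.002 -1.   ] jaw 177.1 j [ 0.13  0.48 -0.3  -0.01 -0.82 -0.18] F [-6.8  1.2  8.2] w 0.3
```

```bash
python3 -m jog '[[[0,8,-4,0],[0,10,-30,0],[0,10,-70,0],[0,10,-120,0],[0,10,-160,0]]]' 85; python3 -c "
from h import *
st();grab('wrist','w13');go(379.6,307.7,245,193);go(548.8,301.4,245,193)"
```

```text
clock: 31.78
position: [568.0, -84.3, 404.3]
ee_rot: [-0.689, 0.724, 0.008, -0.007]
contact_force: [0.6, 0.0, -0.0]
gripper_width: 84.8
t 31.77 grasp [564.7 -84.1 249.4] toolz [-0.021  0.002 -1.   ] jaw 177.2 j [ 0.13  0.3  -0.11 -0.01 -1.18 -0.18] F [ 0.6  0.  -0. ] w 84.8
shift [-382.6  208.2   12.6] n 7.0 curjaw 177.2  spin -15.8->j6 -42; spin -195.8->j6 138; spin 164.2->j6 -222;
shift [-384.5   38.9   10.8] n 6.2 curjaw 177.2  spin -15.8->j6 -32; spin -195.8->j6 148; spin 164.2->j6 -212;
```

View pics/w13.png

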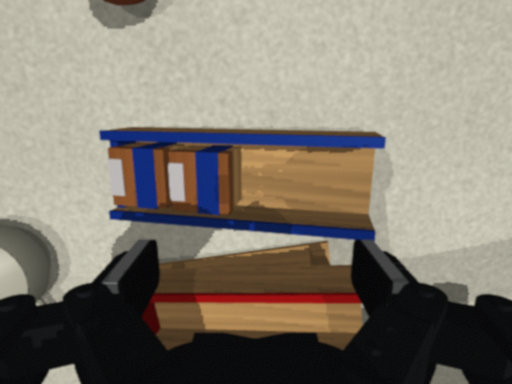

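```bash
python3 -m jog '[[[-50,27,0,-4],[-103,56,3,-8],[-155,84,6,-12],[-208,113,9,-15.8],[-260,141,12,-15.8]]]' ; python3 -m jog '[[[-40,0,0,0],[-88,30,0,0],[-131,34,0,0],[-131,34,0,0],[-131,34,0,0]]]'; python3 -c "
from h import *
st();go(379.6,307.7,245,193)"
```

```text
clock: 32.45
position: [439.8, 183.6, 400.0]
ee_rot: [0.783, -0.622, -0.004, 0.002]
contact_force: [0.6, 0.8, 0.9]
gripper_width: 85.2
clock: 33.08
position: [377.0, 303.4, 400.6]
ee_rot: [0.783, -0.622, -0.004, 0.002]
contact_force: [0.1, 0.2, 0.3]
gripper_width: 84.8
t 33.08 grasp [375.7 303.8 245.6] toolz [-0.008  0.002 -1.   ] jaw -166.9 j [ 1.01  0.15 -0.33 -0.01 -1.1  -0.78] F [0.1 0.2 0.3] w 84.8
shift [-3.6 -3.5  0.6] n 0.1 curjaw -166.9  spin -359.9->j6 315; spin 180.1->j6 -225; spin -179.9->j6 135;
```

```bash
python3 -c "
from h import *
c,y=findbox('wrist',380,308,fn='w14'); go(c[0],c[1],33,y+180)"
```

```text
box [380.8 307.3] [53.8 55.4] yaw 13.8 (label dir 15.2) n2852 z 47.8 px [247. 171.]
shift [ -2.6  -6.1 212.6] n 3.4 curjaw -167.0  spin 359.2->j6 -404; spin 179.2->j6 -224; spin -180.8->j6 136;
```

View pics/w14.png

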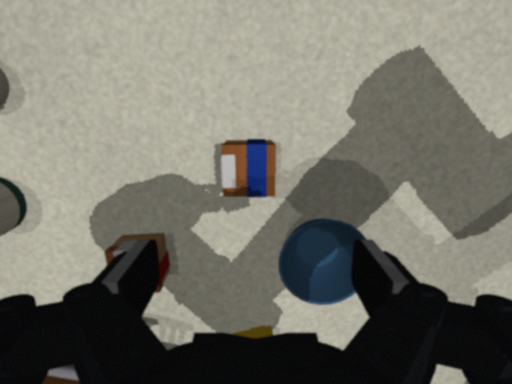

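```bash
python3 -c "
from h import *
p=arm.camera_params('wrist'); b=ray(p,323,262,50);print(b, np.hypot(*(b[:2]-[325,294])))"
python3 -m jog '[[[-2.6,-6,50,-0.8],[-2.6,-6,110,-0.8],[-2.6,-6,165,-0.8],[-2.6,-6,180,-0.8],[-2.6,-6,180,-0.8]]]' 
```

```text
[278.87775772 386.59546007  50.        ] 103.44651013275129
clock: 33.75
position: [381.4, 306.1, 219.4]
ee_rot: [0.786, -0.618, -0.004, 0.003]
contact_force: [0.4, -0.1, 0.4]
gripper_width: 84.6
```

```bash
python3 -m jog '[[[0,0,12,0],[0,0,25,0],[0,0,32,0],[0,0,32,0],[0,0,32,0]]]';  python3 -m jog '[[[0,0,0,0],[0,0,0,0],[0,0,0,0],[0,0,0,0],[0,0,0,0]]]' 40; python3 -c "
from h import *
st();"; python3 -m jog '[[[0,0,0,0],[0,0,-20,0],[0,0,-60,0],[0,0,-110,0],[0,0,-155,0]]]';python3 -c "
from h import *
st(); go(514,-80,190,177)"
```

```text
clock: 34.38
position: [381.1, 306.3, 187.6]
ee_rot: [0.786, -0.618, -0.004, 0.003]
contact_force: [0.3, 0.6, -0.5]
gripper_width: 85.2
clock: 35.0
position: [381.2, 306.6, 188.3]
ee_rot: [0.787, -0.617, -0.004, 0.002]
contact_force: [-1.3, -0.0, 6.1]
gripper_width: 52.9
t 35.00 grasp [379.8 306.7  33.3] toolz [-0.009  0.001 -1.   ] jaw -166.3 j [ 1.01  0.44 -0.57 -0.02 -0.56 -0.76] F [-1.3 -0.   6.1] w 52.9
clock: 35.62
position: [382.4, 306.2, 344.3]
ee_rot: [0.787, -0.618, -0.004, 0.003]
contact_force: [-0.0, -0.1, -1.4]
gripper_width: 53.3
t 35.62 grasp [380.9 306.2 189.4] toolz [-0.01  0.   -1.  ] jaw -166.3 j [ 1.01  0.21 -0.4  -0.01 -0.96 -0.76] F [-0.  -0.1 -1.4] w 53.3
shift [406.4 -36.2  -2.1] n 6.5 curjaw -166.3  spin -343.3->j6 347; spin 196.7->j6 -193; spin -163.3->j6 167;
```

```bash
python3 -m jog '[[[50,-5,0,3],[105,-10,-2,7],[165,-15,-2,12],[225,-20,-2,16.7],[285,-25,-2,16.7]]]' ; python3 -c "
from h import *
go(517.6,-81.2,190,177)"
```

```text
clock: 36.25
position: [474.4, 33.3, 344.9]
ee_rot: [-0.688, 0.725, 0.004, -0.004]
contact_force: [0.8, 0.7, -1.6]
gripper_width: 53.1
shift [112.1 -49.2  -0.6] n 2.0 curjaw 177.0  spin 0.0->j6 -13; spin -180.0->j6 167; spin 180.0->j6 -193;
```

```bash
python3 -m jog '[[[50,-20,0,0],[100,-44,0,0],[112,-49,0,0],[112,-49,0,0],[112,-49,0,0]]]'; python3 -c "
from h import *
st(); l,s,h,im=lane('wrist',680.5,-87.5,-3.0)
im,d,p=grab('wrist','w15');X=cloud(d,p)
zt=arm.read_state()['position'][2]-155-33.3+48
v,u=np.mgrid[:384,:512]; m=(abs(X[...,2]-zt)<6)&(abs(s)<60)&(u>178)&(u<333)&(v>150)&(v<345)
print(m.sum(),zt)
for c in (205,240,270,310):
    q=m&(u==c); print(c,'s',np.round([s[q].min(),s[q].max()],1),v[q].min(),v[q].max())
go(517.6,-81.2,112,177)"
```

```text
clock: 36.88
position: [517.0, -80.2, 344.1]
ee_rot: [-0.689, 0.725, 0.004, -0.004]
contact_force: [0.9, 0.5, -1.4]
gripper_width: 53.1
t 36.88 grasp [515.3 -80.  189.1] toolz [-0.011  0.001 -1.   ] jaw 177.1 j [ 0.16  0.27 -0.32 -0.   -0.99 -0.21] F [ 0.9  0.5 -1.4] w 53.1
wall 1 1971 mean s 35.1 slope deg 0.10 s@-60 35.1 h 44.1
wall -1 4653 mean s -39.2 slope deg 0.51 s@-60 -38.8 h 44.9
floor h 0.51 n4462
17984 204.15799099804423
205 s [-28.3  21.2] 211 332
240 s [-28.2  22.6] 212 335
270 s [-28.4  21.7] 210 335
310 s [-28.1  21.7] 210 332
shift [ 1.3 -1.4 77.4] n 1.2 curjaw 177.1  spin 0.1->j6 -12; spin -179.9->j6 168; spin 180.1->j6 -192;
```

View pics/w15.png

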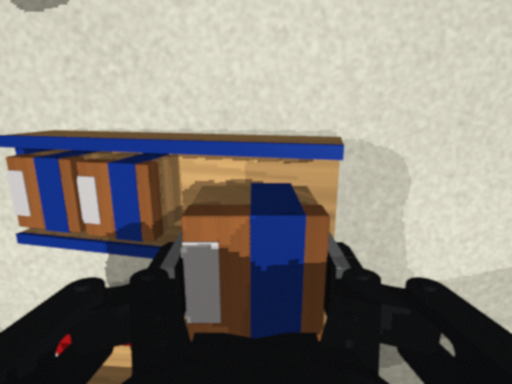

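Well centred; lower to the floor.

```bash
python3 -m jog '[[[0.8,-1.4,15,0],[0.8,-1.4,40,0],[0.8,-1.4,58,0],[0.8,-1.4,68,0],[0.8,-1.4,72,0]]]' ; python3 -m jog '[[[0,0,2,0],[0,0,4,0],[0,0,5,0],[0,0,6,0],[0,0,6,0]]]'; python3 -c "
from h import *
st()"
```

```text
clock: 37.6
position: [517.7, -80.4, 271.7]
ee_rot: [-0.689, 0.724, 0.004, -0.004]
contact_force: [-0.6, -0.0, -0.9]
gripper_width: 53.1
clock: 38.22
position: [517.7, -80.4, 266.9]
ee_rot: [-0.689, 0.724, 0.004, -0.004]
contact_force: [-2.2, 1.3, 6.1]
gripper_width: 53.2
t 38.23 grasp [516.  -80.3 111.9] toolz [-0.011  0.    -1.   ] jaw 177.2 j [ 0.16  0.36 -0.42 -0.   -0.8  -0.2 ] F [-2.2  1.3  6.1] w 53.2
```

```bash
python3 -m jog '[[[0,0,0,0],[0,0,0,0],[0,0,0,0],[0,0,0,0],[0,0,0,0]]]' 85; python3 -m jog '[[[0,0,-25,0],[0,0,-60,0],[0,0,-90,0],[0,25,-90,0],[0,48,-90,0]]]' ; python3 -m jog '[[[0,0,0,0],[0,0,0,0],[0,0,0,0],[0,0,0,0],[0,0,0,0]]]' 0; python3 -c "
from h import *
st();grab('wrist','w16');go(468,-78.5,116,177)"
```

```text
clock: 38.85
position: [517.7, -80.4, 266.8]
ee_rot: [-0.689, 0.724, 0.004, -0.004]
contact_force: [0.8, -0.2, -0.1]
gripper_width: 84.9
clock: 39.48
position: [470.1, -78.0, 357.6]
ee_rot: [-0.689, 0.724, 0.004, -0.003]
contact_force: [-0.6, -0.1, -0.3]
gripper_width: 85.0
clock: 40.1
position: [470.3, -78.0, 357.4]
ee_rot: [-0.689, 0.724, 0.004, -0.004]
contact_force: [1.0, 0.3, 0.0]
gripper_width: 0.1
t 40.10 grasp [468.7 -78.  202.4] toolz [-0.011  0.001 -1.   ] jaw 177.2 j [ 0.18  0.18 -0.41 -0.   -0.99 -0.22] F [1.  0.3 0. ] w 0.1
shift [ 0.6  1.3 86.4] n 1.4 curjaw 177.2  spin 0.2->j6 -13; spin -179.8->j6 167; spin 180.2->j6 -193;
```

View pics/w16.png

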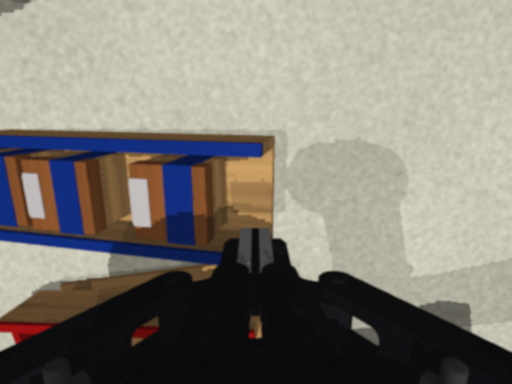

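```bash
python3 -m jog '[[[0.6,1.3,20,0],[0.6,1.3,45,0],[0.6,1.3,65,0],[0.6,1.3,80,0],[0.6,1.3,86,0]]]'; python3 -m jog '[[[0,-6,1.4,0],[0,-12,2.8,0],[0,-18,4.2,0],[0,-24,5.6,0],[0,-30,7,0]]]'; python3 -m jog '[[[0,-3,0.7,0],[0,-6,1.4,0],[0,-9,2.1,0],[0,-12,2.8,0],[0,-14,3.2,0]]]';python3 -c "
from h import *
st();grab('wrist','w17')"
```

```text
clock: 40.78
position: [467.9, -78.6, 270.6]
ee_rot: [-0.689, 0.724, 0.004, -0.004]
contact_force: [0.6, 0.5, 0.9]
gripper_width: 0.4
clock: 41.4
position: [498.2, -80.1, 263.3]
ee_rot: [-0.689, 0.724, 0.004, -0.004]
contact_force: [-0.1, 0.8, 2.3]
gripper_width: 0.2
clock: 42.02
position: [512.3, -80.8, 259.9]
ee_rot: [-0.689, 0.724, 0.004, -0.004]
contact_force: [-0.5, -0.0, 1.4]
gripper_width: 0.2
t 42.02 grasp [510.4 -80.8 104.9] toolz [-0.012  0.    -1.   ] jaw 177.2 j [ 0.16  0.37 -0.44 -0.   -0.78 -0.2 ] F [-0.5 -0.   1.4] w 0.2
```

View pics/w17.png

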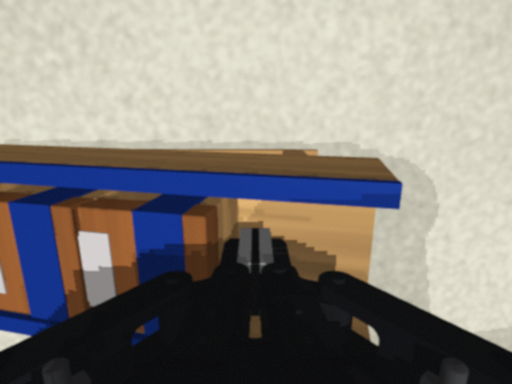

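```bash
python3 -m jog '[[[0,-1.5,0.4,0],[0,-3,0.7,0],[0,-4.5,1,0],[0,-6,1.4,0],[0,-6,1.4,0]]]'; python3 -m jog '[[[0,-1,0.2,0],[0,-2,0.5,0],[0,-3,0.7,0],[0,-3,0.7,0],[0,-3,0.7,0]]]'
```

```text
clock: 42.7
position: [518.6, -81.1, 258.3]
ee_rot: [-0.689, 0.724, 0.004, -0.004]
contact_force: [-1.4, 0.4, 1.5]
gripper_width: 0.1
clock: 43.32
position: [520.6, -81.2, 257.9]
ee_rot: [-0.689, 0.724, 0.005, -0.005]
contact_force: [-6.8, 1.6, 8.6]
gripper_width: 0.2
```

```bash
python3 -m jog '[[[0,8,-4,0],[0,10,-30,0],[0,10,-70,0],[0,10,-120,0],[0,10,-160,0]]]' 85; python3 -c "
from h import *
st();grab('wrist','w18');grab('scene','s18');go(479,447,245,-74)"
```

```text
clock: 43.95
position: [513.3, -80.7, 420.5]
ee_rot: [-0.689, 0.724, 0.004, -0.004]
contact_force: [0.2, 0.6, 0.9]
gripper_width: 84.7
t 43.95 grasp [511.6 -80.7 265.5] toolz [-0.011  0.    -1.   ] jaw 177.2 j [ 0.16  0.2  -0.22 -0.   -1.17 -0.2 ] F [0.2 0.6 0.9] w 84.7
shift [-525.5   60.8   23.8] n 8.5 curjaw 177.2  spin 251.2->j6 -315; spin 71.2->j6 -135; spin -288.8->j6 225;
```

View pics/w18.png

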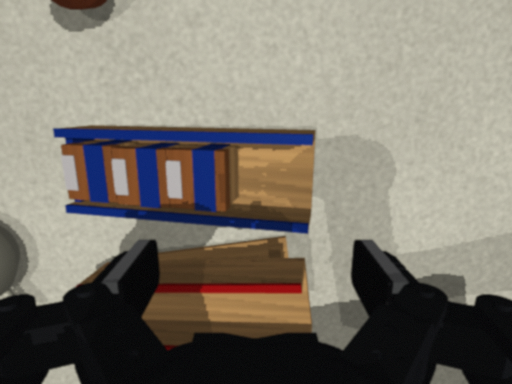

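View pics/s18.png

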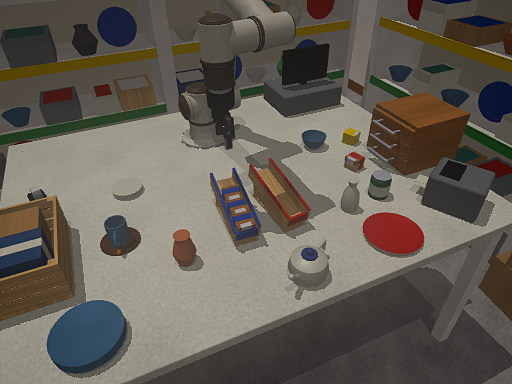

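```bash
python3 -m jog '[[[-50,6,0,9],[-105,12,5,18],[-165,18,10,27],[-225,25,15,36],[-280,31,20,45]]]' ; python3 -c "
from h import *
st(); go(479,447,245,106)"
```

```text
clock: 44.68
position: [496.4, 202.5, 403.1]
ee_rot: [-0.358, 0.934, 0.001, -0.0]
contact_force: [1.4, 0.9, 0.6]
gripper_width: 85.4
t 44.67 grasp [496.2 202.7 248.1] toolz [-0.001  0.001 -1.   ] jaw 131.9 j [ 0.69  0.24 -0.21 -0.   -1.12 -1.53] F [1.4 0.9 0.6] w 85.4
shift [-150.5  193.5    3.3] n 3.9 curjaw 131.9  spin 25.9->j6 -134; spin -154.1->j6 46; spin 205.9->j6 -314;
```

```bash
python3 -m jog '[[[-35,45,0,9],[-73,93,1,18],[-110,141,2,25.9],[-150,193,3,25.9],[-150,193,3,25.9]]]' ; python3 -c "
from h import *
st(); c,y=findbox('wrist',479,447,fn='w19'); go(c[0],c[1],33,y+180)"
```

```text
clock: 45.3
position: [478.0, 450.4, 397.9]
ee_rot: [-0.142, 0.99, 0.0, -0.001]
contact_force: [-0.3, -0.3, -0.8]
gripper_width: 85.0
t 45.30 grasp [477.8 450.5 242.9] toolz [-0.001  0.001 -1.   ] jaw 106.3 j [ 1.    0.44  0.08 -0.   -1.21 -2.29] F [-0.3 -0.3 -0.8] w 85.0
box [480.  446.3] [55.1 54.2] yaw -74.2 (label dir -73.9) n2907 z 47.8 px [250. 172.]
shift [ -1.2  -3.  210.3] n 3.4 curjaw 106.2  spin 0.4->j6 -131; spin -179.6->j6 49; spin 180.4->j6 -311;
```

View pics/w19.png

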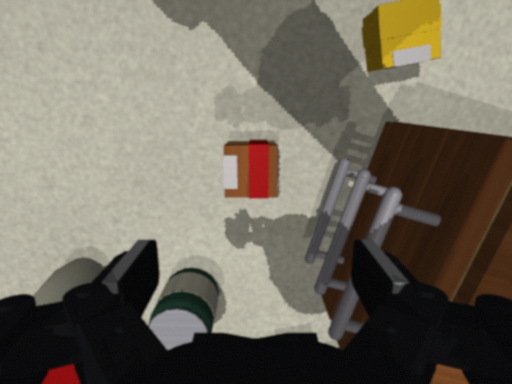

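```bash
python3 -c "
from h import *
im,d,p=grab('wrist');X=cloud(d,p); a=np.deg2rad(105.8); ax=np.array([np.cos(a),np.sin(a)]); ay=np.array([-ax[1],ax[0]])
l=(X[...,:2]-[480,446.3])@ax; s=(X[...,:2]-[480,446.3])@ay
v,u=np.mgrid[:384,:512]
for w in (12,20,45):
  m=(abs(s)<w)&(X[...,2]>8)&(l>32)&(v<235); print(w,m.sum(), np.sort(l[m])[:5], X[m][np.argmin(l[m])] if m.any() else '')
"
```

```text
12 6574 [82.83617511 82.96723329 83.07839942 83.13563348 83.33994547] [468.92334384 529.25440427  47.21427194]
20 9051 [80.61572006 81.05395964 81.1000369  81.22395577 81.36014835] [477.00695772 529.23419402  45.81450307]
45 15595 [73.79940009 74.02770814 74.27812336 74.42963114 74.56963669] [502.77108012 529.44073936  46.27679206]
```

```bash
python3 -m jog '[[[-1,-3,40,0.4],[-1.2,-3,95,0.4],[-1.2,-3,150,0.4],[-1.2,-3,190,0.4],[-1.2,-3,210,0.4]]]' ; python3 -m jog '[[[0,0,0,0],[0,0,0,0],[0,0,0,0],[0,0,0,0],[0,0,0,0]]]' 40; python3 -c "
from h import *
st();"; python3 -m jog '[[[0,0,0,0],[0,0,-20,0],[0,0,-60,0],[0,0,-110,0],[0,0,-155,0]]]';python3 -c "
from h import *
st(); go(600,70,190,185)"
```

```text
clock: 46.02
position: [480.3, 442.3, 186.4]
ee_rot: [-0.136, 0.991, -0.001, -0.002]
contact_force: [0.1, 0.4, 0.7]
gripper_width: 85.0
clock: 46.65
position: [480.6, 442.4, 187.9]
ee_rot: [-0.136, 0.991, -0.001, -0.001]
contact_force: [0.1, -1.7, 7.0]
gripper_width: 53.3
t 46.65 grasp [480.2 442.1  32.9] toolz [-0.003 -0.002 -1.   ] jaw 105.6 j [ 0.99  0.64 -0.15 -0.   -0.78 -2.29] F [ 0.1 -1.7  7. ] w 53.3
clock: 47.28
position: [480.8, 442.6, 343.5]
ee_rot: [-0.136, 0.991, -0.001, -0.002]
contact_force: [0.2, -0.2, -1.8]
gripper_width: 52.9
t 47.27 grasp [480.2 442.2 188.5] toolz [-0.004 -0.003 -1.   ] jaw 105.6 j [ 0.99  0.48 -0.   -0.   -1.1  -2.29] F [ 0.2 -0.2 -1.8] w 52.9
shift [ -14.7 -390.9   -0.9] n 6.3 curjaw 105.6  spin -79.4->j6 -16; spin -259.4->j6 164; spin 100.6->j6 -196;
```

```bash
python3 -m jog '[[[-2,-50,0,-9],[-4,-105,-2,-18],[-6,-165,-2,-28],[-9,-225,-2,-38],[-11,-285,-2,-48]]]'; python3 -c "
from h import *
st(); go(623.9,71.1,190,185.1)"
```

```text
clock: 47.9
position: [568.0, 169.3, 345.1]
ee_rot: [-0.53, 0.848, 0.0, -0.003]
contact_force: [0.4, 0.1, -1.6]
gripper_width: 53.2
t 47.90 grasp [567.2 168.8 190.1] toolz [-0.005 -0.003 -1.   ] jaw 153.9 j [ 0.56  0.38 -0.16 -0.   -1.04 -1.02] F [ 0.4  0.1 -1.6] w 53.2
shift [ 63.7 -93.4   0.2] n 1.8 curjaw 153.9  spin -31.2->j6 -17; spin -211.2->j6 163; spin 148.8->j6 -197;
```

```bash
python3 -m jog '[[[30,-44,0,-10],[63.7,-93,0,-20],[63.7,-93.4,0,-31.2],[63.7,-93.4,0,-31.2],[63.7,-93.4,0,-31.2]]]'; python3 -c "
from h import *
st(); l,s,h,im=lane('wrist',686.6,76.7,5.1)
im,d,p=grab('wrist','w20');X=cloud(d,p)
zt=arm.read_state()['position'][2]-155-32.9+48
v,u=np.mgrid[:384,:512]; m=(abs(X[...,2]-zt)<6)&(abs(s)<60)&(u>178)&(u<333)&(v>150)&(v<345)
for c in (205,240,270,310):
    q=m&(u==c); print(c,'s',np.round([s[q].min(),s[q].max()],1),v[q].min(),v[q].max())
q=(h>36)&(h<50)&(abs(s)<60)
for c in (400,440,160,380):
    w=q&(u==c); ss=np.sort(s[w]); print(c,np.round(ss,0)[::2])
go(623.9,71.1,95,185.1)"
```

```text
clock: 48.52
position: [623.6, 71.6, 344.6]
ee_rot: [0.738, -0.675, -0.001, 0.003]
contact_force: [-0.2, 0.2, -1.4]
gripper_width: 53.1
t 48.52 grasp [622.6  71.2 189.6] toolz [-0.006 -0.003 -1.   ] jaw -175.0 j [ 0.37  0.44 -0.07  0.   -1.07 -0.28] F [-0.2  0.2 -1.4] w 53.1
wall 1 2025 mean s 35.5 slope deg -0.35 s@-60 35.0 h 43.9
wall -1 4728 mean s -39.5 slope deg -0.07 s@-60 -39.5 h 44.9
floor h 0.09 n13750
205 s [-25.   22.6] 215 332
240 s [-25.   23.5] 216 335
270 s [-25.6  22.6] 215 335
310 s [-24.8  22.2] 216 332
400 [-43. -42. -41. -40. -39. -37. -36. -35.  33.  33.  33.  34.  36.  38.
  39.  41.]
440 [-43. -42. -41. -40. -39. -38. -36. -35.  33.  33.  33.  33.  35.  36.
  38.  39.  41.]
160 [-43. -43. -42. -40. -39. -37. -36.  32.  33.  33.  34.  37.  37.  39.]
380 [-43. -43. -41. -40. -39. -38. -36. -35.  33.  33.  33.  34.  36.  37.
  39.  40.]
shift [ 0.6 -0.8 95. ] n 1.5 curjaw -174.9  spin -360.0->j6 344; spin 180.0->j6 -196; spin -180.0->j6 164;
```

View pics/w20.png

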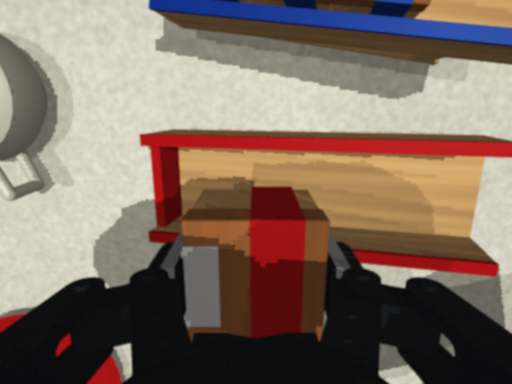

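```bash
python3 -m jog '[[[3,-0.8,20,0],[3,-0.8,50,0],[3,-0.8,74,0],[3,-0.8,88,0],[3,-0.8,95,0]]]' ; python3 -m jog '[[[0,0,2,0],[0,0,4,0],[0,0,5.5,0],[0,0,7,0],[0,0,7,0]]]'; python3 -c "
from h import *
st()"
```

```text
clock: 49.25
position: [624.1, 69.2, 249.6]
ee_rot: [0.738, -0.675, -0.001, 0.003]
contact_force: [-0.3, -0.8, -1.2]
gripper_width: 53.0
clock: 49.88
position: [624.2, 69.2, 243.0]
ee_rot: [0.738, -0.675, -0.001, 0.003]
contact_force: [-0.3, -0.2, -1.0]
gripper_width: 53.3
t 49.88 grasp [623.4  68.7  88. ] toolz [-0.005 -0.003 -1.   ] jaw -174.8 j [ 0.37  0.54 -0.18  0.   -0.86 -0.28] F [-0.3 -0.2 -1. ] w 53.3
```

```bash
python3 -m jog '[[[0,0,1,0],[0,0,1.5,0],[0,0,1.5,0],[0,0,1.5,0],[0,0,1.5,0]]]'; python3 -m jog '[[[0,0,0,0],[0,0,0,0],[0,0,0,0],[0,0,0,0],[0,0,0,0]]]' 85; python3 -m jog '[[[0,0,-25,0],[0,0,-60,0],[0,0,-90,0],[0,25,-90,0],[0,50,-90,0]]]' ; python3 -m jog '[[[0,0,0,0],[0,0,0,0],[0,0,0,0],[0,0,0,0],[0,0,0,0]]]' 0; python3 -c "
from h import *
st();grab('wrist','w21');go(686.6-113*.996+.1,76.7-113*.089-1,91,185.1)"
```

```text
clock: 50.5
position: [624.1, 69.2, 242.8]
ee_rot: [0.738, -0.674, -0.001, 0.003]
contact_force: [-3.1, 0.6, 6.2]
gripper_width: 53.1
clock: 51.12
position: [624.2, 69.2, 242.7]
ee_rot: [0.738, -0.674, -0.001, 0.003]
contact_force: [0.9, -0.4, -0.0]
gripper_width: 85.1
clock: 51.75
position: [574.2, 64.9, 333.2]
ee_rot: [0.738, -0.675, -0.001, 0.002]
contact_force: [-0.5, 0.2, -0.0]
gripper_width: 84.8
clock: 52.38
position: [574.5, 64.9, 333.0]
ee_rot: [0.738, -0.675, -0.001, 0.003]
contact_force: [0.6, -0.0, 0.2]
gripper_width: 0.3
t 52.38 grasp [573.8  64.4 178. ] toolz [-0.004 -0.003 -1.   ] jaw -174.8 j [ 0.39  0.37 -0.21  0.   -1.   -0.3 ] F [ 0.6 -0.   0.2] w 0.3
shift [-0.9 -0.2 87. ] n 1.4 curjaw -174.8  spin -359.9->j6 342; spin 180.1->j6 -198; spin -179.9->j6 162;
```

View pics/w21.png

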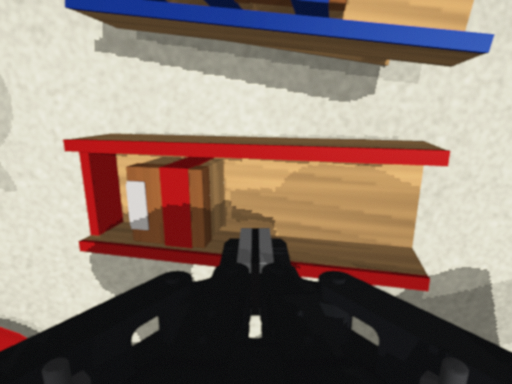

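```bash
python3 -m jog '[[[-0.9,0,20,0],[-0.9,0,45,0],[-0.9,0,65,0],[-0.9,0,80,0],[-0.9,0,86,0]]]'; python3 -m jog '[[[0,-6,1.4,0],[0,-12,2.8,0],[0,-18,4.2,0],[0,-24,5.6,0],[0,-30,7,0]]]'; python3 -m jog '[[[0,-3,0.7,0],[0,-6,1.4,0],[0,-9,2.1,0],[0,-12,2.8,0],[0,-15,3.5,0]]]';python3 -c "
from h import *
st();grab('wrist','w22')"
```

```text
clock: 53.05
position: [573.9, 65.5, 246.1]
ee_rot: [0.738, -0.675, -0.001, 0.003]
contact_force: [0.7, -1.2, 0.1]
gripper_width: -0.1
clock: 53.68
position: [604.1, 68.2, 239.1]
ee_rot: [0.738, -0.675, -0.001, 0.003]
contact_force: [-1.7, 0.0, 2.2]
gripper_width: 0.0
clock: 54.3
position: [619.2, 69.5, 235.5]
ee_rot: [0.738, -0.675, -0.001, 0.003]
contact_force: [-1.7, 1.0, 2.3]
gripper_width: 0.2
t 54.30 grasp [618.4  69.   80.5] toolz [-0.005 -0.004 -1.   ] jaw -174.8 j [ 0.37  0.54 -0.2   0.   -0.84 -0.28] F [-1.7  1.   2.3] w 0.2
```

View pics/w22.png

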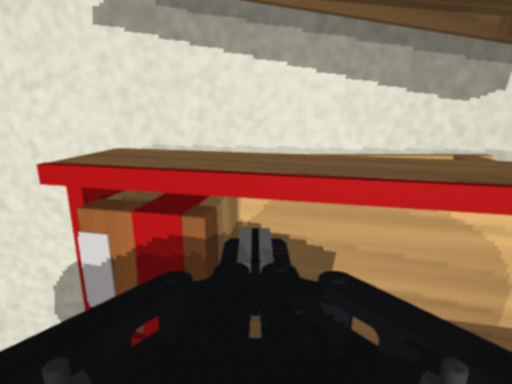

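```bash
python3 -m jog '[[[0,-1.5,0.4,0],[0,-3,0.7,0],[0,-4.5,1,0],[0,-6,1.4,0],[0,-6,1.4,0]]]'; python3 -m jog '[[[0,-1,0.2,0],[0,-2,0.5,0],[0,-3,0.7,0],[0,-3,0.7,0],[0,-3,0.7,0]]]';  python3 -m jog '[[[0,-1,0.2,0],[0,-2,0.5,0],[0,-3,0.7,0],[0,-3,0.7,0],[0,-3,0.7,0]]]'
```

```text
clock: 54.98
position: [625.7, 70.2, 233.9]
ee_rot: [0.738, -0.675, -0.001, 0.003]
contact_force: [-0.8, 0.1, 0.3]
gripper_width: 0.0
clock: 55.6
position: [628.7, 70.4, 233.2]
ee_rot: [0.738, -0.675, -0.001, 0.003]
contact_force: [-1.4, -0.3, 1.5]
gripper_width: -0.3
clock: 56.22
position: [630.0, 70.6, 233.1]
ee_rot: [0.738, -0.675, -0.002, 0.005]
contact_force: [-9.9, 1.3, 8.5]
gripper_width: 0.1
```

Seated (force rose to 10 N). Retreat and check everything, with the arm off the trays.

```bash
python3 -m jog '[[[0,8,-4,0],[0,10,-40,0],[0,30,-90,0],[0,60,-140,0],[0,90,-180,0]]]' 85; python3 -m jog '[[[0,60,-20,0],[0,120,-40,0],[0,120,-40,0],[0,120,-40,0],[0,120,-40,0]]]'; python3 -c "
from h import *
st();grab('wrist','w23');grab('scene','s23');grab('top','t23')
a=cv2.imread('pics/s23.png')[150:290,80:420]; cv2.imwrite('pics/s23c.png',cv2.resize(a,None,fx=2.3,fy=2.3,interpolation=cv2.INTER_CUBIC))"
```

```text
clock: 56.85
position: [541.7, 63.3, 416.3]
ee_rot: [0.738, -0.675, -0.001, 0.003]
contact_force: [0.9, -1.0, -0.6]
gripper_width: 85.0
clock: 57.48
position: [423.4, 52.9, 456.5]
ee_rot: [0.738, -0.675, -0.001, 0.004]
contact_force: [0.0, -0.1, -1.5]
gripper_width: 84.9
t 57.48 grasp [422.3  52.3 301.5] toolz [-0.007 -0.004 -1.   ] jaw -174.9 j [ 0.51  0.   -0.35  0.   -1.23 -0.42] F [ 0.  -0.1 -1.5] w 84.9
```

View pics/w23.png

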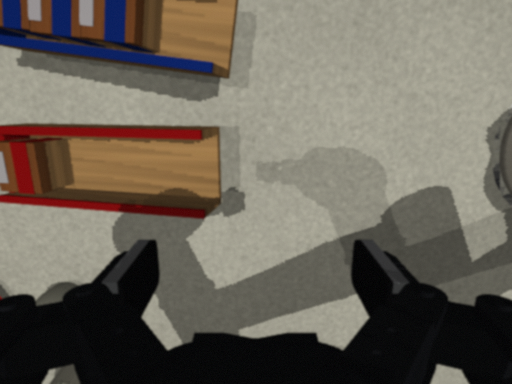

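View pics/t23.png

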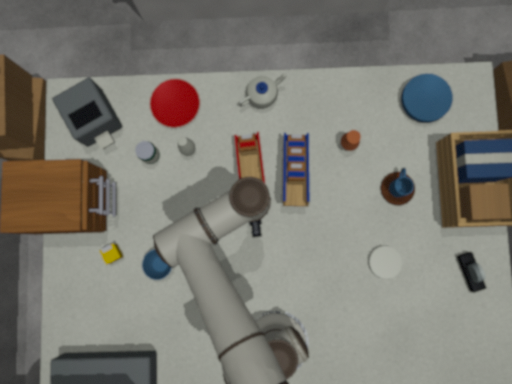

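View pics/s23c.png

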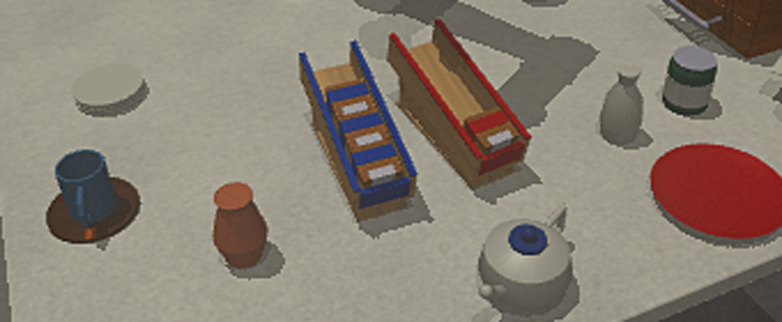

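```bash
python3 -c "
from h import *
im,d,p=grab('top'); X=cloud(d,p); hsv=cv2.cvtColor(im,cv2.COLOR_BGR2HSV).astype(int);H,S,V=[hsv[...,i] for i in range(3)]
for n,(ox,oy,yw,N) in dict(blue=(680.5,-87.5,-3,3),red=(686.6,76.7,5.1,1)).items():
    a=np.deg2rad(yw); ax=np.array([np.cos(a),np.sin(a)]); ay=np.array([-ax[1],ax[0]])
    l=(X[...,:2]-[ox,oy])@ax; s=(X[...,:2]-[ox,oy])@ay; t=np.deg2rad(13)
    xb=l*np.cos(t)-(X[...,2]-34)*np.sin(t); h=(X[...,2]-34)*np.cos(t)+l*np.sin(t)
    m=(abs(s)<30)&(abs(h-48)<5)&(xb<12)&(xb>-215)
    r=cv2.minAreaRect(np.c_[xb[m],s[m]].astype(np.float32)); print(n,m.sum(),'rect',np.round(r[0],1),np.round(r[1],1),round(r[2],1),'x',np.round([xb[m].min(),xb[m].max()],1),'hmed',np.median(h[m]))
    st_=(abs(s)<25)&(abs(h-32)<4)&(xb>-6)&(xb<14); print(' stop top x',np.round(np.percentile(xb[st_],[2,50,98]),1),st_.sum())
    for i in range(N):
        w=m&(xb<-54*i-2+1)&(xb>-54*i-52+1); print('  box',i,'s mid',np.round((s[w].min()+s[w].max())/2,1),'h',np.round(np.median(h[w]),1))
# mug
Z=X[...,2]; v,u=np.mgrid[:384,:512]; reg=(abs(u-398)<30)&(abs(v-185)<28)
pd=reg&(Z>2)&(Z<10)&(H<20)&(S>80)&(V<140); q=X[pd][:,:2]; print('pad',cv2.minEnclosingCircle(q.astype(np.float32)))
blue=reg&(H>95)&(H<118)&(S>100)&(Z>68); P=X[blue]; print(blue.sum())
dd=np.hypot(P[:,0]-510.5,P[:,1]+437.2); ring=P[dd<36]; print('mug',cv2.minEnclosingCircle(ring[:,:2].astype(np.float32)))
hd=P[(dd>45)]; print('handle',hd.mean(0),len(hd), 'ang',np.rad2deg(np.arctan2(hd[:,1].mean()+437.2,hd[:,0].mean()-510.5)))
cv2.imwrite('pics/t24.png',cv2.resize(im[125:215,225:425],None,fx=4,fy=4,interpolation=cv2.INTER_CUBIC))
"
```

```text
blue 684 rect [-79.9   0.1] [ 55.8 165.3] 89.8 x [-162.5    2.8] hmed 47.88668382538096Traceback (most recent call last):
  File "<string>", line 10, in <module>
    st_=(abs(s)<25)&(abs(h-32)<4)&(xb>-6)&(xb<14); print(' stop top x',np.round(np.percentile(xb[st_],[2,50,98]),1),st_.sum())
                                                                                ~~~~~~~~~~~~~^^^^^^^^^^^^^^^^^^^
    return _quantile_unchecked(
        a, q, axis, out, overwrite_input, method, keepdims, weights)
    return _ureduce(a,
                    func=_quantile_ureduce_func,
    ...<5 lines>...
                    overwrite_input=overwrite_input,
                    method=method)
    r = func(a, **kwargs)
    result = _quantile(arr,
                       quantiles=q,
    ...<2 lines>...
                       out=out,
                       weights=wgt)
    slices_having_nans = np.isnan(arr[-1, ...])
                                  ~~~^^^^^^^^^
IndexError: index -1 is out of bounds for axis 0 with size 0
```

```bash
python3 -c "
from h import *
im,d,p=grab('top'); X=cloud(d,p); hsv=cv2.cvtColor(im,cv2.COLOR_BGR2HSV).astype(int);H,S,V=[hsv[...,i] for i in range(3)]
for n,(ox,oy,yw,N) in dict(blue=(680.5,-87.5,-3,3),red=(686.6,76.7,5.1,1)).items():
    a=np.deg2rad(yw); ax=np.array([np.cos(a),np.sin(a)]); ay=np.array([-ax[1],ax[0]])
    l=(X[...,:2]-[ox,oy])@ax; s=(X[...,:2]-[ox,oy])@ay; t=np.deg2rad(13)
    xb=l*np.cos(t)-(X[...,2]-34)*np.sin(t); h=(X[...,2]-34)*np.cos(t)+l*np.sin(t)
    m=(abs(s)<30)&(abs(h-48)<5)&(xb<12)&(xb>-54*N-20)
    r=cv2.minAreaRect(np.c_[xb[m],s[m]].astype(np.float32)); print(n,m.sum(),'rect',np.round(r[0],1),np.round(r[1],1),round(r[2],1),'x',np.round([xb[m].min(),xb[m].max()],1),'hmed',np.median(h[m]))
    w=(abs(s)<3)&(xb>-8)&(xb<20); o=np.argsort(xb[w]); print(np.round(np.c_[xb[w][o],h[w][o]]).astype(int).tolist())
    for i in range(N):
        w=m&(xb<-54*i-2+1)&(xb>-54*i-52+1); print('  box',i,'s mid',np.round((s[w].min()+s[w].max())/2,1),'h',np.round(np.median(h[w]),1))
Z=X[...,2]; v,u=np.mgrid[:384,:512]; reg=(abs(u-398)<30)&(abs(v-185)<28)
pd=reg&(Z>2)&(Z<10)&(H<20)&(S>80)&(V<140); q=X[pd][:,:2]; print('pad',cv2.minEnclosingCircle(q.astype(np.float32)))
blue=reg&(H>95)&(H<118)&(S>100)&(Z>68); P=X[blue]; print(blue.sum())
dd=np.hypot(P[:,0]-510.5,P[:,1]+437.2); ring=P[dd<36]; print('mug',cv2.minEnclosingCircle(ring[:,:2].astype(np.float32)))
hd=P[(dd>45)]; print('handle',hd.mean(0),len(hd), 'ang',np.rad2deg(np.arctan2(hd[:,1].mean()+437.2,hd[:,0].mean()-510.5)))
cv2.imwrite('pics/t24.png',cv2.resize(im[125:215,225:425],None,fx=4,fy=4,interpolation=cv2.INTER_CUBIC))
"
```

```text
blue 690 rect [-78.7   0.1] [ 55.9 164.3] 89.5 x [-160.9    3.3] hmed 47.83399590252897
[[-8, 50], [-3, 42], [-3, 48], [-2, 47], [-1, 51], [3, 44]]
  box 0 s mid -1.6 h 48.1
  box 1 s mid 1.6 h 47.7
  box 2 s mid -1.3 h 48.1
red 231 rect [-27.5   1. ] [57.1 53.9] 0.2 x [-56.    1.1] hmed 47.87453023712386
[[-6, 47], [-3, 48], [0, 51], [1, 48]]
  box 0 s mid 0.9 h 48.0
pad ((509.2778625488281, -435.41192626953125), 55.99837112426758)
99
mug ((510.93536376953125, -434.237060546875), 32.9445686340332)
handle [ 558.20277104 -439.83238342   71.49006484] 3 ang -3.158551188205338
```

View pics/t24.png

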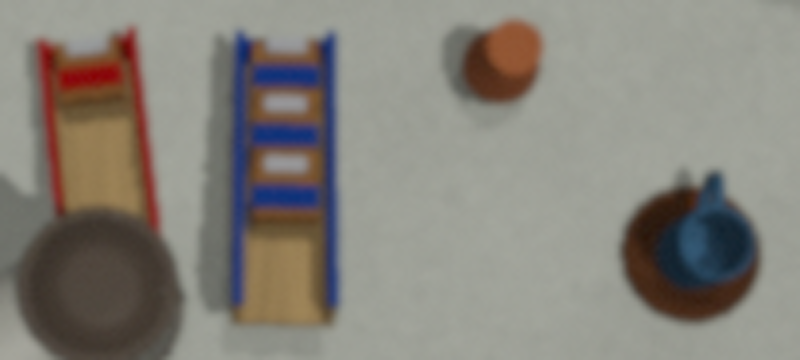

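```bash
python3 -c "
from h import *
p=arm.camera_params('top')
c=ray(p,225+715/4,125+243/4,81); t=ray(p,225+714/4,125+180/4,70); print(c,t,np.rad2deg(np.arctan2(*(t-c)[:2][::-1])))
s=arm.camera_params('scene')
im,d,_=grab('scene'); cv2.imwrite('pics/s24.png',cv2.resize(im[205:265,90:155],None,fx=9,fy=9,interpolation=cv2.INTER_CUBIC))
go(500,-420,300,87)"
```

```text
[ 506.62345754 -434.95321851   81.        ] [ 560.66310505 -440.99751583   70.        ] -6.381968270720225
shift [477.7 -34.4   3. ] n 7.7 curjaw -174.9  spin -261.9->j6 285; spin 278.1->j6 -255; spin -81.9->j6 105;
```

View pics/s24.png

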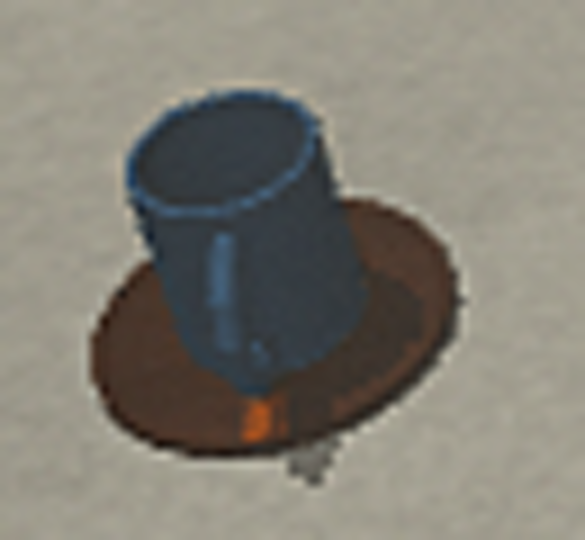

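```bash
python3 -c "
from h import *
st(); print(arm.job_done())"
```

```text
t 57.77 grasp [421.8  52.1 301.6] toolz [-0.007 -0.004 -1.   ] jaw -174.9 j [ 0.51  0.   -0.35  0.   -1.23 -0.42] F [-0.3 -0.2  0.9] w 84.6
the job is handed in; nothing more can be done
None
```

I handed the job in at about 58 s with every box and the mug in place by my own checks; the hand-in gives no verdict. Four boxes were on the counter: three blue and one red. The yellow look-alike was left alone.

- **Boxes:** Each one stands in its colour's tray with the label down the slope, and I pushed each until it seated (7–10 N). The last overhead depth check put all boxes flat on the floor and within about 2 mm of the lane's middle. The blue row measured 164 mm against 162 mm ideal, and the red box lies at the stop.
- **Mug:** I turned it 68° and set it back about 2 mm from the pad's centre. The handle reads -3° to -7° in the last coarse overhead views, against -9.5° for the mark. That is inside the 0.2 rad (11.5°) limit. In the scene view the mark lies under the handle.
- **Other wares:** The last pictures show none tipped or visibly moved, though I did not measure how far each one stands from its start.
- **Failed checks:** I could not measure the stop's face directly once the boxes covered it, so the seating rests on the push force and the box positions. The stop and mug readings from the two cameras differed by 2–3 mm.

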